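# Raise the dye cabinet's sash to its working height

### The arm

A 6-joint arm with a two-finger parallel gripper is mounted at the origin on the work surface. World frame = base frame: x ahead of the robot, y to its left, z up, the work surface at z = 0. Lengths are in m, angles in rad, forces in N, time in s.
With the tool pointing down it reaches from about 0.4 to 0.825 m from the base axis. Payload 7 kg.
Tool frame: the origin (TCP) lies midway between the tips of the shut fingers; the grasp point (between the pads) lies arm.hold_point_z behind it (arm.hold_point_z is the distance from the TCP to the grasp point, in m); z points along the fingers, y is the line along which they close (so a half turn about z gives the same grasp; the last joint's range is limited). The gripper opens to 88 mm and grips with 3 to 60 N. Pads are 19 mm wide; open, the fingers measure 130 mm over their backs; the gripper's body (78 mm by 193 mm) begins 47 mm behind the grasp point.
Start: joints at [1.435, 0.359, 0.012, 0, -1.224, -0.288], TCP at [0.278, 0.615, 0.188] pointing down, gripper open.
Joint ranges: [-3.07, 3.07], [-1.43, 2.12], [-1.02, 1.25], [-3.03, 1.67], [-3.05, -0], [-3.03, 3.03]. Speed limits (rad/s): [2.39, 2.39, 3.01, 3.14, 3.14, 3.14].

### API

Orientations are given as [roll, pitch, yaw] about the fixed x, y, z axes, in that order (R = Rz(yaw) Ry(pitch) Rx(roll)).
In Python, from station import arm gives the robot as it stands.
- The arm moves only by the shell command python3 -m crank 'ROWS' [OPENING] [FORCE]. ROWS is JSON, a list that holds one entry, the list of rows, each a list of 4 numbers: the shift along the tool's x, y, z in units of 25 mm (1.0 is 25 mm), then the turn about the tool's z in units of 5 degrees (1.0 is 5 degrees). A call has 1 to 12 rows; each row is the pose to reach, as a shift and turn from the pose commanded when the call began, along the tool's axes at that moment; what a row does not reach only later rows make up. A row lasts 1/8 s, in which the tool goes at most 62.5 mm and 10.7 degrees, less where a joint would pass 70% of its speed; a pose out of reach is approached as far as the arm can. A call with a gripper value outside its range is refused whole. OPENING is the closure, from 0 (fully open) to 1 (shut), set as the call begins (- or left out, the last holds). The fingers move at their own pace and stop on an object; FORCE is the grip in N (left out, the last holds). Time passes only in rows, so rows that repeat a pose let the fingers close. It gives the time, the measured TCP pose, the force, the opening and the grip force at its end, in the units of the state.
- arm.get_state(): the state, without advancing time (a new reading comes with each control period).
- arm.grab_frame(name): name is "side" or "top" or "wrist"; returns (picture, depth): 400x640x3 uint8, red, green, blue; 400x640 float32, m along the optical axis (not along the pixel's ray), 0 where there is no reading.
- arm.get_calibration(name): a dict with "mtx" (3x3 intrinsics, pixels), "R" (3x3) and "t" (3): a world point X has camera coordinates R X + t; the wrist camera has in their place "mount" (4x4, takes a point from camera to tool coordinates, whose origin is the TCP and whose axes are the flange's). Camera axes: x right, y down, z forward; pixel columns grow to the right and rows downward; lengths in m; the calibration is good to about 2 mm. A picture is of the moment at which its call begins: read the wrist's pose just before it. get_calibration takes no time and is no camera call.
- arm.job_done(): hands the job in; it is judged then, once.
Trained networks look in the newest picture that a camera, given by its name, has taken for a name from the list of things; names that differ only in an ending like _2 or _b are one class to them, and where a whole thing is asked for, a point or a joint stands for the part that bears it (a point fixed in the world has none). Each returns a list of dicts, best first, with "score" (0 to 1); they miss things now and then, are a little off and sometimes report something else, mostly with a low value. They report only what shows in the picture. A call takes as long as a camera call.
- arm.recognise(thing, camera): "extent" ([left, top, width, height] in pixels, round what is visible of it).
- arm.trace(thing, camera): "mask" (400x640 bool, what is visible of it) and "extent" ([left, top, width, height] in pixels, round what is visible of it).
The state is a dict: "t": time; "q": joint angles; "qd": joint speeds; "joint_efforts": joint torques, N m; "eef_pos": TCP position; "ee_rot": TCP orientation; "force": force on the tool from outside, world axes, zero at the start; "moment": the same for the moment, N m; "width": finger opening in m; "gripper_force": force on a finger pad.
Only numpy, scipy, OpenCV 4.12 (cv2) and the standard library are available. Lean on these libraries where they do the work, as an engineer would, in place of code of your own. Each camera call takes 0.05 s, during which the arm holds its last target. There are 200 camera calls.

### The job

Open the dye cabinet for work: with the fingertips beneath the lip, push its counterweighted clear sash smoothly up until the lip's lower edge is level with the tip of the pointer clamped on the left-hand post, without running it well past the pointer and without pinching the lip. Leave the sash standing there and draw the hand clear; all the bottles, tins and tools stay where they are.

Things in the scene. Friction and masses are not known exactly. Their poses are not given: they have to be found in the camera images.
- cabinet: clear bench-top dye cabinet, 560 mm wide, 240 deep, 520 tall, aluminium posts (front posts 40 mm wide), 12 mm thick floor tray, open front towards the robot, fixed. Origin: on the bench below the middle of the sash pane; x level into the cabinet, square to the sash, y to its left as seen from the robot, z up. Nothing stands in its first 75 mm behind the pane
- lip_edge (a point): middle of the front lower edge (on the underside) of the finger lip along the sash's bottom; moves with the sash; axes as the cabinet's. The clear sash, 488 mm wide, 250 tall, slides up between the front posts. The dark metal lip, 440 mm wide, sticks out 32 mm from the pane towards the robot. The gap below it, 75 to 120 mm down to the bench at the start, is open into the cabinet
- pointer_tip (a point): tip of the dark steel pointer (small block, thumbscrew, pointed end) clamped on the left front post as seen from the robot: the working-height mark, 195 to 260 mm above the bench. It points along the lip and lies 6 mm beyond the lip's left end, 226 mm left of the lip's middle and 14 mm behind its front edge. Axes as the cabinet's
- sash (a joint): height of the sash, m: 0 closed (lip underside 20 mm above the bench), 0.29 at the upper stop. The sash (0.85 kg) is balanced by two counterweights on cords outside the front posts and stays where it is left; about 3 N of friction resists it either way at any height
- lip: flat bottom plate of the finger lip, 440 x 34 x 7 mm, pushed from beneath; its front edge and underside are free over the whole width. Origin on the underside in the plane of the pane, 34.5 mm behind lip_edge, same axes
- lip_top: sloping cover above the lip's plate, from the lip's front edge up to the pane 34 mm above the underside, 440 mm wide; same origin and axes as lip
- oil_left: amber oil bottle with white cap, 42 mm across, 115 mm tall, standing in front of the cabinet near its left post; origin: centre of its underside
- oil_right: a second such oil bottle (42 mm across, 115 mm tall), in front of the cabinet towards its right post; origin: centre of its underside
- wax_tin: flat round metal tin with lid, 84 mm across, 32 mm tall, in front of the cabinet near its right post; origin: centre of its underside
- dye_jar: amber jar with black lid, 64 mm across, 90 mm tall, standing inside the cabinet well behind the sash; origin: centre of its underside
- dye_tin: round metal tin, 70 mm across, 70 mm tall, standing inside the cabinet well behind the sash; origin: centre of its underside
- maul: leatherworker's maul (white cylindrical head 66 mm across, wooden handle, 240 mm long, head axis 33 mm above the bench) lying at the robot's left; origin on the bench under the head, the handle running to its -x
- awl: awl with wooden handle, 160 mm long, 26 mm thick, lying at the robot's right; origin on the bench below its middle, the handle to its -x

How it is judged:
By the outcome, as a careful person would: the job done as asked, in the order asked, and still so for the second after the job is handed in, with the robot touching nothing.
It also fails if it takes over 38 s, if anything falls off the work surface, if the arm or the gripper's body presses on something with over 40 N, if the wrist force passes 120 N, or if a joint passes its speed limit or range.

## Working session

There is one attempt and no reset: what is moved stays moved. The work goes in short steps, Python scripts to look and compute and a shell command to move; the robot and the scene stay as the last step left them, time stands still between calls to the robot, and variables do not carry over. Pictures are saved under pics/ and viewed, at most 10 in all, crops included, and the job is handed in when it is done.

```bash
mkdir -p pics; ls
cat > h.py <<'E'
import numpy as np, cv2
from station import arm
def cam(n):
    c=arm.get_calibration(n); K=np.array(c["mtx"])
    if "R" in c: return K,np.array(c["R"]),np.array(c["t"])
    from scipy.spatial.transform import Rotation as Ro
    s=arm.get_state(); M=np.array(c["mount"]); Rt=Ro.from_euler('xyz',s["ee_rot"]).as_matrix()
    A=Rt@M[:3,:3]; p=Rt@M[:3,3]+np.array(s["eef_pos"])
    return K,A.T,-A.T@p
def pts(c,uv,d):
    K,R,t=c; uv=np.atleast_2d(uv).astype(float); d=np.atleast_1d(d)
    X=np.c_[(uv[:,0]-K[0,2])/K[0,0],(uv[:,1]-K[1,2])/K[1,1],np.ones(len(uv))]*d[:,None]
    return (X-t)@R
def proj(c,X):
    K,R,t=c; Y=(np.atleast_2d(X)@R.T+t)@K.T; return Y[:,:2]/Y[:,2:]
E
python3 - <<'E'
from h import *
s=arm.get_state(); print({k:np.round(v,3) for k,v in s.items()}, arm.hold_point_z)
ims=[]
for n in ["side","top"]:
    c=cam(n); im,d=arm.grab_frame(n); np.savez("f_"+n,im=im,d=d); cv2.imwrite(f"pics/{n}0.png",im[:,:,::-1])
    print(n,"cam pos",np.round(-c[1].T@c[2],3))
    for th in ["cabinet","lip","lip_top","pointer_tip","sash","oil_left","wax_tin","maul","awl","dye_jar"]:
        r=arm.trace(th,n)
        for o in r[:2]:
            m=o["mask"]&(d>0); v,u=np.nonzero(m)
            if len(v)==0: print(th,o["extent"],'nodepth'); continue
            P=pts(c,np.c_[u,v],d[v,u]); print(th,round(o["score"],2),o["extent"],np.round(np.median(P,0),3),np.round(np.percentile(P,2,0),3),np.round(np.percentile(P,98,0),3))
E
```

```text
pics
{'t': np.float64(0.0), 'q': array([ 1.435,  0.359,  0.011, -0.   , -1.224, -0.288]), 'qd': array([-0.001, -0.001, -0.   ,  0.   , -0.   , -0.002]), 'joint_efforts': array([-0.0000e+00, -5.8272e+01,  2.9306e+01,  6.9970e+00,  7.0000e-03,
       -0.0000e+00]), 'eef_pos': array([0.277, 0.615, 0.187]), 'ee_rot': array([ 3.14 , -0.   , -0.424]), 'force': array([-0.593,  0.758,  0.217]), 'moment': array([-0.014,  0.016, -0.013]), 'gripper_force': np.float64(0.0), 'width': np.float64(0.087)} 0.0188
side cam pos [0.399 0.821 1.191]
cabinet 0.81 [158.6, 0.0, 167.7, 274.7] [0.709 0.103 0.472] [ 0.613 -0.314  0.018] [0.856 0.22  0.602]
lip 0.48 [296.6, 132.9, 28.7, 106.8] [ 0.599 -0.06   0.093] [ 0.595 -0.277 -0.   ] [0.61  0.118 0.099]
lip 0.38 [284.0, 215.8, 9.9, 19.0] [0.608 0.194 0.232] [0.591 0.107 0.121] [0.624 0.213 0.239]
lip_top 0.91 [288.1, 124.2, 36.1, 114.4] [ 0.615 -0.051  0.108] [ 0.601 -0.28   0.094] [0.63  0.144 0.122]
sash 0.84 [282.4, 60.5, 41.3, 180.0] [ 0.628 -0.051  0.191] [ 0.598 -0.299  0.092] [0.637 0.144 0.353]
oil_left 0.85 [328.0, 244.3, 15.3, 27.3] [0.485 0.165 
[... 1150 characters left out ...]
, 150.2, 229.2, 47.1] [ 0.63  -0.07   0.213] [ 0.601 -0.296  0.091] [0.638 0.156 0.351]
sash 0.67 [246.8, 174.9, 23.6, 11.2] [0.609 0.189 0.232] [0.593 0.165 0.155] [0.62  0.212 0.237]
oil_left 0.48 [272.3, 230.6, 17.7, 16.1] [0.482 0.15  0.079] [0.467 0.134 0.033] [0.504 0.171 0.116]
wax_tin 0.95 [432.1, 249.4, 35.6, 28.6] [ 0.431 -0.31   0.031] [ 0.394 -0.349  0.008] [ 0.469 -0.272  0.036]
maul 0.59 [175.9, 280.1, 82.7, 66.6] [0.304 0.276 0.05 ] [0.217 0.207 0.016] [0.363 0.405 0.066]
maul 0.55 [261.6, 150.2, 228.5, 45.4] [ 0.63  -0.068  0.212] [ 0.601 -0.297  0.091] [0.637 0.156 0.351]
awl 0.75 [403.4, 288.9, 48.2, 39.5] [ 0.293 -0.229  0.022] [ 0.264 -0.295  0.   ] [ 0.341 -0.195  0.029]
```

Run:
```python
import cv2
a=cv2.imread("pics/side0.png");b=cv2.imread("pics/top0.png");print(a.shape)
```

```text
(400, 640, 3)
```

View pics/side0.png

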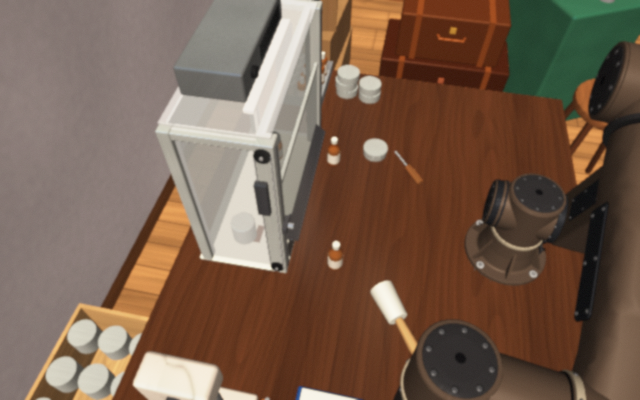

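View pics/top0.png

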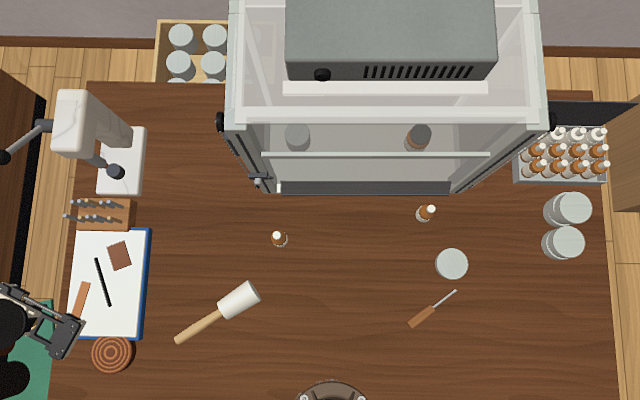

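Side view: the cabinet is upper left, with the dark lip running roughly (320,135)–(290,238). The pointer block sits on the near post at about (288,225). Top view: the lip is on row ~188, columns 281–450, with the pointer near (262,183) and the oil bottles at (279,239) and (426,212). The tool points down, and moves only shift it and turn it about its own z. Next I'll fit the lip frame and see how the mover behaves.

```bash
python3 -m crank 2>&1 | tail -5
python3 - <<'E'
from h import *
for n in ["side","top"]:
    c=cam(n); im,d=arm.grab_frame(n)
    for th in ["lip_top","pointer_tip","oil_right","oil_left"]:
        r=arm.trace(th,n)
        if not r: continue
        m=r[0]["mask"]&(d>0); v,u=np.nonzero(m); P=pts(c,np.c_[u,v],d[v,u])
        if th=="lip_top":
            P=P[(P[:,2]>.085)&(P[:,2]<.125)]
            # plane fit
            a=np.linalg.lstsq(np.c_[P[:,1:],np.ones(len(P))],P[:,0],rcond=None)[0]
            b=np.abs(P@np.r_[1,-a[:2]]-a[2])<.004; P=P[b]
            a=np.linalg.lstsq(np.c_[P[:,1:],np.ones(len(P))],P[:,0],rcond=None)[0]
            print(n,"plane x=a y+b z+c",np.round(a,4),"yaw",np.degrees(np.arctan(-a[0])),"y",P[:,1].min(),P[:,1].max(),"z",np.percentile(P[:,2],[1,99]))
        else:
            print(n,th,round(r[0]["score"],2),np.round(np.median(P,0),3),np.round(P.min(0),3),np.round(P.max(0),3))
E
```

```text
invalid input
side plane x=a y+b z+c [-0.0216  0.919   0.5147] yaw 1.238611027934032 y -0.2901802869863271 0.1476993495785459 z [0.09193869 0.12290479]
side oil_right 0.66 [ 0.562 -0.227  0.064] [ 0.542 -0.336 -0.004] [ 0.597 -0.215  0.12 ]
side oil_left 0.59 [0.485 0.167 0.07 ] [0.466 0.145 0.001] [0.505 0.175 0.122]
top plane x=a y+b z+c [-0.0217  0.9422  0.5155] yaw 1.245484906239853 y -0.2914973931770965 0.1472331772037548 z [0.0914325  0.12127693]
top pointer_tip 0.57 [ 0.63  -0.071  0.212] [ 0.595 -0.318 -0.005] [0.658 0.169 0.355]
top oil_right 0.6 [ 0.558 -0.232  0.076] [ 0.543 -0.272 -0.006] [ 0.584 -0.217  0.12 ]
top oil_left 0.47 [0.482 0.149 0.079] [0.466 0.132 0.001] [0.508 0.171 0.119]
```

```bash
python3 -m crank '[[[0,0,-2,0],[0,0,-4,0],[0,0,-6,0],[0,0,-8,0]]]' 1; python3 -c "
from h import *
s=arm.get_state();print(s['t'],s['q'],s['ee_rot'],s['eef_pos'])"
```

```text
t: 2.1
eef_pos: [0.2776, 0.615, 0.3902]
ee_rot: [-3.141, 0.0, -0.424]
force: [1.0, 2.0, -0.1]
width: 0.0533
gripper_force: 0.0
2.1 [ 1.43511634e+00  3.11586331e-01  3.87237820e-01  4.07719501e-05
 -1.64607888e+00 -2.88097262e-01] [-3.14122737e+00  6.58445287e-05 -4.23780311e-01] [0.27755082 0.61496803 0.39023744]
```

The lip underside is at about z 0.088 with its front edge at x≈0.598, and the cabinet yaw is about 1.2°. The pointer is near z 0.23. A hand pointing straight down can't get under the lip, so I'll move in front of the cabinet up high, then check whether the tool tilts at the edge of its reach.

```bash
cat > st.py <<'E'
from h import *
s=arm.get_state()
from scipy.spatial.transform import Rotation as Ro
R=Ro.from_euler('xyz',s["ee_rot"]).as_matrix()
print("t",round(float(s['t']),2),"q",np.round(s['q'],3),"pos",np.round(s['eef_pos'],4),"F",np.round(s['force'],1)); print("toolx",np.round(R[:,0],3),"y",np.round(R[:,1],3),"z",np.round(R[:,2],3))
E
python3 -m crank '[[[1.4,1.75,-0.8,-0.4],[2.8,3.5,-1.6,-0.8],[4.2,5.25,-2.4,-1.2],[5.6,7,-3.2,-1.6],[7,8.75,-4,-2],[8.4,10.5,-4.8,-2.4],[9.8,12.25,-5.6,-2.8],[11.2,14,-6.4,-3.2],[12.6,15.75,-7.2,-3.6],[14,17.5,-8,-4],[15.4,19.25,-8.8,-4.4],[16.8,21,-9.6,-4.9]]]' 1 >/dev/null; python3 st.py
python3 -m crank '[[[0,0,-2.5,0],[0,0,-5,0],[0,0,-7.5,0],[0,0,-10,0],[0,0,-12.5,0],[0,0,-15,0],[0,0,-17.5,0],[0,0,-20,0],[0,0,-22,0],[0,0,-24,0]]]' >/dev/null; python3 st.py
```

```text
t 3.6 q [ 0.359  0.014  0.572  0.    -2.127  1.217] pos [ 0.4442 -0.038   0.6294] F [1.4 0.6 0.2]
toolx [1.    0.005 0.001] y [ 0.005 -1.    -0.   ] z [ 0.001  0.    -1.   ]
t 4.85 q [ 0.507  0.151  1.251  0.053 -2.652  1.115] pos [ 0.3595 -0.0314  0.7953] F [ 0.9  1.2 -0.4]
toolx [1.    0.004 0.028] y [ 0.004 -1.     0.013] z [ 0.028 -0.013 -1.   ]
```

```bash
python3 -m crank '[[[0,0,0,0],[0,0,0,0]]]' >/dev/null; python3 st.py
python3 -m crank '[[[2,0,-0.5,0],[4,0,-1,0],[6,0,-1.5,0],[8,0,-2,0],[10,0,-2.5,0],[12,0,-3,0],[14,0,-3.5,0],[16,0,-4,0],[18,0,-4,0],[20,0,-4,0],[22,0,-4,0],[24,0,-4,0]]]' >/dev/null; python3 st.py
```

```text
t 5.1 q [ 0.506  0.152  1.25   0.053 -2.652  1.116] pos [ 0.3602 -0.0313  0.7949] F [ 0.1  0.6 -0.2]
toolx [1.    0.004 0.027] y [ 0.004 -1.     0.014] z [ 0.027 -0.014 -1.   ]
t 6.6 q [ 0.291  0.458  1.25   0.055 -2.305  1.322] pos [ 0.6422 -0.0256  0.6606] F [-0.2 -0.2  0. ]
toolx [0.998 0.005 0.067] y [ 0.003 -1.     0.023] z [ 0.067 -0.023 -0.998]
```

```bash
cat > kin.py <<'E'
import numpy as np
from scipy.optimize import least_squares
from scipy.spatial.transform import Rotation as Ro
e=lambda a,x:Ro.from_euler(a,x).as_matrix()
lo=np.array([-3.07,-1.43,-1.02,-3.03,-3.05,-3.03]);hi=np.array([3.07,2.12,1.25,1.67,0,3.03])
def rot(q,s4=1,s6=1):
    A=e('z',q[0])@e('y',q[1]-q[2]); B=A@e('x',s4*q[3]); C=B@e('y',-q[4]); 
    D=C@e('y',np.pi/2)@e('z',s6*q[5])   # tool z along local x
    return A,B,C,D
D=[([1.435,.359,.0115,0,-1.224,-.288],[.277,.615,.1875]),([1.4351,.31159,.38724,0,-1.64609,-.2881],[.27755,.61497,.39024]),
([.359,.014,.572,0,-2.127,1.217],[.4442,-.038,.6294]),([.506,.152,1.25,.053,-2.652,1.116],[.3602,-.0313,.7949]),([.291,.458,1.25,.055,-2.305,1.322],[.6422,-.0256,.6606])]
def fk(q,p,s4=1,s6=1):
    H,a,s,L1,el,L2,T=p; A,B,C,Dd=rot(q,s4,s6); Z=e('z',q[0]); S=Z@e('y',q[1])
    return Z@[a,s,H]+S@[0,0,L1]+A@[L2,0,el]+Dd[:,2]*T, Dd
def fit():
    f=lambda p:np.r_[np.concatenate([fk(q,p)[0]-x for q,x in D]),.01*(p-[.4,0,-.19,.45,0,.45,.3])]
    return least_squares(f,[.4,0,-.19,.45,0,.45,.3])
E
cat > a.py <<'E'
from kin import *
r=fit();p=r.x;print(np.round(p,3),np.abs(r.fun[:15]).max())
for s4 in(1,-1):
  for s6 in (1,-1):
    print(s4,s6,np.round(rot(D[4][0],s4,s6)[3].T,3).tolist())
for tilt in (20,30,40,50,60,75):
  for z in(.07,.22):
    zt=np.array([np.sin(np.radians(tilt)),0,-np.cos(np.radians(tilt))])
    g=lambda q:np.r_[fk(q,p)[0]-[.615,-.07,z],.3*(rot(q)[3][:,2]-zt)]
    for q0 in([.3,.4,0,0,-1,1.3],[.3,.8,0,-2.9,-1,-1.3]):
        b=least_squares(g,q0,bounds=(lo,hi)); print(tilt,z,np.round(b.x[:5],2),round(b.cost**.5,4))
E
python3 a.py
```

```text
[-0.372 -0.011 -0.195  0.642 -0.013  0.465 -0.127] 0.008890429064563277
1 1 [[-0.547, 0.837, 0.023], [0.836, 0.544, 0.066], [0.043, 0.055, -0.998]]
1 -1 [[0.081, -0.995, -0.052], [-0.996, -0.079, -0.047], [0.043, 0.055, -0.998]]
-1 1 [[-0.479, 0.876, -0.052], [0.875, 0.482, 0.047], [0.066, -0.023, -0.998]]
-1 -1 [[0.003, -1.0, 0.023], [-0.998, -0.005, -0.066], [0.066, -0.023, -0.998]]
20 0.07 [ 0.19  0.42 -0.16 -0.11 -0.65] 0.0
20 0.07 [ 0.19  0.42 -0.16 -0.11 -0.65] 0.0
20 0.22 [ 0.19  0.32  0.04 -0.08 -0.95] 0.0
20 0.22 [ 0.19  0.32  0.04 -0.08 -0.95] 0.0
30 0.07 [ 0.19  0.44 -0.1  -0.19 -0.52] 0.0
30 0.07 [ 0.19  0.44 -0.1  -0.19 -0.52] 0.0
30 0.22 [ 0.19  0.34  0.1  -0.13 -0.82] 0.0
30 0.22 [ 0.19  0.34  0.1  -0.13 -0.82] 0.0
40 0.07 [ 0.18  0.45 -0.04 -0.3  -0.4 ] 0.0
40 0.07 [ 0.18  0.45 -0.04 -0.3  -0.4 ] 0.0
40 0.22 [ 0.18  0.37  0.17 -0.18 -0.69] 0.0
40 0.22 [ 0.18  0.37  0.17 -0.18 -0.69] 0.0
50 0.07 [ 0.18  0.46  0.01 -0.5  -0.29] 0.0
50 0.07 [ 0.18  0.46  0.01 -0.5  -0.29] 0.0
50 0.22 [ 0.18  0.39  0.23 -0.26 -0.56] 0.0
50 0.22 [ 0.18  0.39  0.23 -0.26 -0.56] 0.0
60 0.07 [ 0.18  0.47  0.07 -0.88 -0.2 ] 0.0
60 0.07 [ 0.18  0.47  0.07 -0.88 -0.2 ] 0.0
60 0.22 [ 0.18  0.4   0.3  -0.36 -0.45] 0.0
60 0.22 [ 0.18  0.4   0.3  -0.36 -0.45] 0.0
75 0.07 [ 0.17  0.47  0.14 -1.95 -0.18] 0.0
75 0.07 [ 0.17  0.47  0.14 -1.95 -0.18] 0.0
75 0.22 [ 0.17  0.42  0.39 -0.63 -0.29] 0.0
75 0.22 [ 0.17  0.42  0.39 -0.63 -0.29] 0.0
```

```bash
sed -i 's/s4=1,s6=1/s4=-1,s6=-1/g; s/D=C@e(.y.,np.pi\/2)@e(.z.,s6\*q\[5\])/D=C@e("y",np.pi\/2)@e("z",s6*q[5]-np.pi\/2)/' kin.py
cat > a.py <<'E'
from kin import *
r=fit();p=r.x;print(np.round(p,3),np.abs(r.fun[:15]).max())
print(np.round(rot(D[4][0])[3].T,3).tolist())
for T in (.2,.28,.35):
  f=lambda p:np.r_[np.concatenate([fk(q,np.r_[p,T])[0]-x for q,x in D]),.003*(p-[.4,0,-.19,.45,0,.45])]
  r=least_squares(f,[.4,0,-.19,.45,0,.45]);p=np.r_[r.x,T];print(np.round(p,3),np.abs(r.fun[:15]).max())
  for tilt in (20,30,40,50,60,75):
   for z in(.07,.22):
    zt=np.array([np.sin(np.radians(tilt)),0,-np.cos(np.radians(tilt))])
    g=lambda q:np.r_[fk(q,p)[0]-[.615,-.07,z],.3*(rot(q)[3][:,2]-zt)]
    for q0 in([.3,.4,0,0,-1,1.3],):
        b=least_squares(g,q0,bounds=(lo,hi)); print(tilt,z,np.round(b.x[:5],2),round(b.cost**.5,4))
E
python3 a.py
```

```text
[ 0.234 -0.004 -0.191  0.585  0.006  0.472  0.441] 0.003382573473958539
[[0.998, 0.005, 0.066], [0.003, -1.0, 0.023], [0.066, -0.023, -0.998]]
[-0.023 -0.007 -0.194  0.609 -0.002  0.469  0.2  ] 0.004974199028165486
20 0.07 [ 0.23  0.28 -0.43  0.16 -0.53] 0.0
20 0.22 [ 0.23  0.14 -0.23  0.1  -0.86] 0.0
30 0.07 [ 0.25  0.25 -0.51  0.4  -0.32] 0.0
30 0.22 [ 0.25  0.1  -0.31  0.2  -0.66] 0.0
40 0.07 [ 0.26  0.24 -0.59  1.22 -0.18] 0.0
40 0.22 [ 0.26  0.07 -0.4   0.39 -0.46] 0.0
50 0.07 [ 0.29  0.22 -0.61  1.67 -0.23] 0.021
50 0.22 [ 0.28  0.04 -0.48  0.85 -0.29] 0.0
60 0.07 [ 0.32  0.19 -0.61  1.67 -0.3 ] 0.0522
60 0.22 [ 0.29  0.04 -0.55  1.67 -0.26] 0.0039
75 0.07 [ 0.4   0.15 -0.63  1.67 -0.46] 0.098
75 0.22 [ 0.35 -0.   -0.55  1.67 -0.37] 0.0514
[ 0.062 -0.006 -0.193  0.601  0.001  0.47   0.28 ] 0.003611854180930796
20 0.07 [ 0.24  0.24 -0.49  0.17 -0.51] 0.0
20 0.22 [ 0.24  0.1  -0.29  0.11 -0.85] 0.0
30 0.07 [ 0.27  0.2  -0.61  0.49 -0.29] 0.0
30 0.22 [ 0.27  0.03 -0.41  0.23 -0.63] 0.0
40 0.07 [ 0.29  0.18 -0.72  1.62 -0.19] 0.0
40 0.22 [ 0.29 -0.01 -0.52  0.47 -0.43] 0.0
50 0.07 
[... 188 characters left out ...]
.65  0.07 -0.87  1.67 -0.76] 0.1027
75 0.22 [ 0.5  -0.13 -0.75  1.67 -0.54] 0.0586
[ 0.137 -0.005 -0.192  0.594  0.003  0.471  0.35 ] 0.0035147658416097016
20 0.07 [ 0.25  0.21 -0.55  0.19 -0.49] 0.0
20 0.22 [ 0.25  0.05 -0.35  0.12 -0.83] 0.0
30 0.07 [ 0.29  0.16 -0.69  0.59 -0.26] 0.0
30 0.22 [ 0.29 -0.03 -0.49  0.25 -0.62] 0.0
40 0.07 [ 0.33  0.13 -0.81  1.67 -0.21] 0.0053
40 0.22 [ 0.33 -0.09 -0.63  0.55 -0.41] 0.0
50 0.07 [ 0.41  0.09 -0.84  1.67 -0.33] 0.036
50 0.22 [ 0.38 -0.13 -0.77  1.28 -0.3 ] 0.0
60 0.07 [ 0.57  0.04 -0.92  1.67 -0.54] 0.0646
60 0.22 [ 0.47 -0.17 -0.86  1.67 -0.42] 0.0173
75 0.07 [ 0.85  0.11 -1.02  1.67 -0.93] 0.0993
75 0.22 [ 0.8  -0.26 -1.02  1.67 -0.85] 0.0551
```

```bash
cat > b.py <<'E'
from kin import *
p=np.array([.137,-.005,-.192,.594,.003,.471,.35])
def be(q0,X,R,w):
    g=lambda q:np.r_[fk(q,p)[0]-X,w*Ro.from_matrix(R@fk(q,p)[1].T).as_rotvec()]
    return least_squares(g,np.clip(q0,lo+1e-6,hi-1e-6),bounds=(lo,hi)).x
dn=rot(D[2][0])[3]
for w in (.3,.5,1,1.5,2,3):
    q=be(D[2][0],[.444,-.038,1.229],dn,w); x,R=fk(q,p); print(w,np.round(q,2),np.round(x,3),np.round(R[:,2],3))
    for name,Rb in(("reset",fk(D[3][0],p)[1]),("down",dn)):
        q=be(D[3][0],[.96,-.031,.895],Rb,w); x,R=fk(q,p); print("   ",name,np.round(q,2),np.round(x,3),np.round(R[:,2],3))
E
python3 b.py
```

```text
0.3 [ 1.46 -0.14  1.25  1.34 -2.31  1.38] [ 0.441 -0.038  0.945] [ 0.717 -0.034 -0.696]
    reset [ 0.29  0.46  1.25  0.23 -1.66  1.39] [ 0.852 -0.028  0.745] [ 0.666 -0.038 -0.745]
    down [ 0.28  0.46  1.25  0.21 -1.66  1.39] [ 0.85  -0.027  0.742] [ 0.658 -0.02  -0.753]
0.5 [ 0.79  0.02  1.25  0.41 -2.58  1.16] [ 0.348 -0.03   0.84 ] [ 0.28  -0.023 -0.96 ]
    reset [ 0.28  0.5   1.25  0.14 -1.96  1.38] [ 0.779 -0.026  0.66 ] [ 0.375 -0.028 -0.927]
    down [ 0.27  0.5   1.25  0.11 -1.97  1.37] [ 0.774 -0.025  0.655] [ 0.356 -0.011 -0.934]
1 [ 0.6   0.09  1.25  0.08 -2.69  1.04] [ 0.319 -0.027  0.812] [ 0.053 -0.004 -0.999]
    reset [ 0.26  0.54  1.25  0.06 -2.17  1.35] [ 0.722 -0.025  0.611] [ 0.12  -0.018 -0.993]
    down [ 0.25  0.54  1.25  0.03 -2.19  1.34] [ 0.717 -0.023  0.607] [ 0.096 -0.002 -0.995]
1.5 [ 0.59  0.1   1.25  0.03 -2.7   1.02] [ 0.315 -0.027  0.81 ] [ 0.023 -0.001 -1.   ]
    reset [ 0.26  0.55  1.25  0.04 -2.21  1.34] [ 0.711 -0.024  0.603] [ 0.068 -0.016 -0.998]
    down [ 0.25  0.55  1.25  0.01 -2.23  1.34] [ 0.706 -0.023  0.599] [ 0.043 -0.001 -0.999]
2 [ 0.58  0.1   1.25  0.02 -2.71  1.01] [ 0.314 -0.027  0.809] [ 0.014 -0.    -1.   ]
    reset [ 0.25  0.55  1.25  0.03 -2.23  1.34] [ 0.708 -0.024  0.6  ] [ 0.05  -0.015 -0.999]
    down [ 0.25  0.55  1.25  0.01 -2.24  1.33] [ 0.702 -0.023  0.597] [ 0.025 -0.    -1.   ]
3 [ 0.58  0.1   1.25  0.01 -2.71  1.01] [ 0.313 -0.027  0.809] [ 0.007  0.    -1.   ]
    reset [ 0.25  0.55  1.25  0.03 -2.24  1.34] [ 0.705 -0.024  0.598] [ 0.037 -0.014 -0.999]
    down [ 0.25  0.56  1.25  0.   -2.25  1.33] [ 0.7   -0.023  0.595] [ 0.012  0.    -1.   ]
```

```bash
python3 -m crank '[[[30,0,-25,0],[30,0,-25,0],[30,0,-25,0],[30,0,-25,0],[30,0,-25,0],[30,0,-25,0]]]' >/dev/null; python3 st.py
```

```text
t 7.35 q [ 0.289  0.51   1.251  0.079 -2.211  1.336] pos [ 0.7009 -0.0181  0.6345] F [ 0.2 -0.3  0.8]
toolx [0.994 0.006 0.112] y [ 0.002 -0.999  0.033] z [ 0.113 -0.032 -0.993]
```

```bash
python3 -m crank '[[[26,-2,-32,0],[26,-2,-32,0],[26,-2,-32,0],[26,-2,-32,0],[26,-2,-32,0],[26,-2,-32,0],[26,-2,-32,0],[26,-2,-32,0],[26,-2,-32,0],[26,-2,-32,0],[26,-2,-32,0],[26,-2,-32,0]]]' >/dev/null; python3 st.py
```

```text
t 8.85 q [ 0.357  0.484  1.251  0.115 -2.197  1.292] pos [0.6941 0.0142 0.6582] F [-0.1  0.7  0.1]
toolx [0.987 0.008 0.16 ] y [ 0.001 -0.999  0.041] z [ 0.16  -0.04  -0.986]
```

```bash
python3 -m crank '[[[26,-2,-32,0],[26,-2,-32,0]]]' >/dev/null; python3 st.py;  python3 -m crank '[[[26,-2,-32,0],[26,-2,-32,0]]]' >/dev/null; python3 st.py; python3 -m crank '[[[26,-2,-32,0]]]' >/dev/null; python3 st.py
```

```text
t 9.1 q [ 0.382  0.468  1.252  0.147 -2.17   1.287] pos [0.6958 0.021  0.6764] F [ 0.2 -0.5  0.7]
toolx [0.978 0.01  0.209] y [-0.    -0.999  0.048] z [ 0.209 -0.047 -0.977]
t 9.35 q [ 0.41   0.45   1.251  0.18  -2.147  1.282] pos [0.6951 0.0281 0.6953] F [0.2 0.4 0.3]
toolx [0.967 0.012 0.255] y [-0.002 -0.999  0.054] z [ 0.256 -0.053 -0.965]
t 9.47 q [ 0.429  0.44   1.25   0.206 -2.125  1.279] pos [0.6967 0.0324 0.7088] F [-0.3  0.1 -1.2]
toolx [0.957 0.015 0.291] y [-0.003 -0.998  0.06 ] z [ 0.291 -0.059 -0.955]
```

```bash
python3 -m crank '[[[30,0,-26,0]]]' >/dev/null;python3 -m crank '[[[30,0,-26,0]]]' >/dev/null;python3 -m crank '[[[31,0,-25,0]]]' >/dev/null;python3 -m crank '[[[31,0,-25,0]]]' >/dev/null; python3 st.py; python3 -m crank '[[[32,0,-24,0]]]' >/dev/null; python3 -m crank '[[[32,0,-24,0]]]' >/dev/null; python3 -m crank '[[[32,0,-24,0]]]' >/dev/null; python3 st.py
```

```text
t 9.97 q [ 0.471  0.416  1.25   0.304 -2.     1.291] pos [0.7251 0.0372 0.7604] F [ 0.2 -0.1  0.3]
toolx [0.894 0.026 0.447] y [-0.011 -0.997  0.081] z [ 0.447 -0.077 -0.891]
t 10.35 q [ 0.514  0.392  1.251  0.383 -1.912  1.291] pos [0.7367 0.0436 0.8095] F [-0.3  0.1  0.3]
toolx [0.829 0.037 0.558] y [-0.019 -0.995  0.094] z [ 0.559 -0.088 -0.824]
```

```bash
cat >> kin.py <<'E'
D+=[([.289,.51,1.251,.079,-2.211,1.336],[.7009,-.0181,.6345]),([.357,.484,1.251,.115,-2.197,1.292],[.6941,.0142,.6582]),([.41,.45,1.251,.18,-2.147,1.282],[.6951,.0281,.6953]),([.471,.416,1.25,.304,-2.0,1.291],[.7251,.0372,.7604]),([.514,.392,1.251,.383,-1.912,1.291],[.7367,.0436,.8095])]
E
cat > c.py <<'E'
from kin import *
r=fit();p=r.x;print(np.round(p,3),np.abs(r.fun[:30]).max())
R0=rot(D[-1][0])[3]; cur=np.array([.7367,.0436,.8095]); print(np.round(R0.T,3).tolist())
def sol(X,R,q0): 
    g=lambda q:np.r_[fk(q,p)[0]-X,.3*Ro.from_matrix(R@fk(q,p)[1].T).as_rotvec()]
    b=least_squares(g,np.clip(q0,lo+1e-6,hi-1e-6),bounds=(lo,hi)); return b.x,b.cost**.5
for X in([.5,-.05,.7],[.5,-.05,.4],[.53,-.05,.2],[.53,-.05,.07],[.605,-.05,.07],[.605,-.05,.15],[.605,-.05,.22]):
    for da in(0,6,12):
        q0=D[-1][0] if X[2]==.7 else Q[da]
        if X[2]==.7 and da==0: Q={}
        q,c=sol(np.array(X),e('y',-np.radians(da))@R0,q0); Q[da]=q; 
        print(X,da,np.round(q,2),round(c,4),'units',np.round(R0.T@(np.array(X)-cur)/.025,2))
E
python3 c.py
```

```text
[ 0.177 -0.016 -0.194  0.572  0.005  0.489  0.369] 0.03366186988026654
[[0.829, 0.036, 0.558], [-0.02, -0.995, 0.094], [0.559, -0.089, -0.824]]
[0.5, -0.05, 0.7] 0 [ 0.66 -0.29  0.3   0.43 -1.71  1.08] 0.0 units [-10.43   3.51  -1.35]
[0.5, -0.05, 0.7] 6 [ 0.76 -0.38  0.2   0.53 -1.65  1.  ] 0.0 units [-10.43   3.51  -1.35]
[0.5, -0.05, 0.7] 12 [ 0.89 -0.47  0.1   0.66 -1.62  0.89] 0.0 units [-10.43   3.51  -1.35]
[0.5, -0.05, 0.4] 0 [ 0.66 -0.45 -0.44  0.46 -1.19  0.83] 0.0 units [-17.13   2.38   8.54]
[0.5, -0.05, 0.4] 6 [ 0.76 -0.54 -0.52  0.58 -1.17  0.7 ] 0.0 units [-17.13   2.38   8.54]
[0.5, -0.05, 0.4] 12 [ 0.89 -0.63 -0.61  0.72 -1.19  0.54] 0.0 units [-17.13   2.38   8.54]
[0.53, -0.05, 0.2] 0 [ 0.59 -0.28 -0.76  0.62 -0.72  0.6 ] 0.0 units [-20.6    1.61  15.81]
[0.53, -0.05, 0.2] 6 [ 0.66 -0.34 -0.85  0.81 -0.7   0.37] 0.0 units [-20.6    1.61  15.81]
[0.53, -0.05, 0.2] 12 [ 0.75 -0.4  -0.95  1.01 -0.71  0.12] 0.0 units [-20.6    1.61  15.81]
[0.53, -0.05, 0.07] 0 [ 0.59 -0.07 -0.95  1.08 -0.45  0.05] 0.0 units [-23.5    1.13  20.09]
[0.53, -0.05, 0.07] 6 [ 0.64 -0.08 -1.
[... 306 characters left out ...]
34] 0.0 units [-21.02   1.07  21.77]
[0.605, -0.05, 0.07] 12 [ 0.57  0.06 -0.93  1.67 -0.49 -0.54] 0.0109 units [-21.02   1.07  21.77]
[0.605, -0.05, 0.15] 0 [ 0.46 -0.04 -0.7   0.73 -0.52  0.55] 0.0 units [-19.23   1.36  19.13]
[0.605, -0.05, 0.15] 6 [ 0.51 -0.07 -0.79  1.03 -0.47  0.22] 0.0 units [-19.23   1.36  19.13]
[0.605, -0.05, 0.15] 12 [ 0.55 -0.09 -0.88  1.38 -0.48 -0.17] 0.0 units [-19.23   1.36  19.13]
[0.605, -0.05, 0.22] 0 [ 0.46 -0.12 -0.6   0.56 -0.66  0.74] 0.0 units [-17.67   1.63  16.82]
[0.605, -0.05, 0.22] 6 [ 0.51 -0.17 -0.69  0.77 -0.59  0.51] 0.0 units [-17.67   1.63  16.82]
[0.605, -0.05, 0.22] 12 [ 0.55 -0.2  -0.78  1.03 -0.56  0.23] 0.0 units [-17.67   1.63  16.82]
```

```bash
python3 -m crank '[[[-2.2,0.7,-0.3,0],[-4.4,1.4,-0.5,0],[-6.5,2.1,-0.8,0],[-8.6,2.8,-1.1,0],[-10.4,3.5,-1.3,0],[-11.8,3.3,0.6,0],[-13.1,3.1,2.6,0],[-14.5,2.8,4.6,0],[-15.8,2.6,6.6,0],[-17.1,2.4,8.5,0],[-18.3,2.1,10.6,0],[-19.5,1.9,12.7,0]]]' >/dev/null; python3 st.py
python3 - <<'E'
from h import *
c=cam("wrist"); im,d=arm.grab_frame("wrist"); cv2.imwrite("pics/w1.png",im[:,:,::-1]); np.savez("w1",d=d,K=c[0],R=c[1],t=c[2])
for th in ["lip","lip_top","pointer_tip"]:
    for o in arm.trace(th,"wrist")[:1]:
        m=o["mask"]&(d>0); v,u=np.nonzero(m); P=pts(c,np.c_[u,v],d[v,u]); print(th,round(o["score"],2),o["extent"],np.round(np.percentile(P,2,0),3),np.round(np.median(P,0),3),np.round(np.percentile(P,98,0),3))
E
```

```text
t 11.85 q [ 0.552 -0.395 -0.914  0.63  -0.67   0.605] pos [ 0.5075 -0.0483  0.279 ] F [ 0.7 -0.1  0.9]
toolx [0.829 0.038 0.558] y [-0.016 -0.996  0.091] z [ 0.559 -0.085 -0.825]
lip 0.88 [147.9, 191.4, 340.6, 0.9] [ 0.594 -0.28   0.087] [ 0.599 -0.058  0.092] [0.604 0.138 0.094]
lip_top 0.97 [143.9, 158.7, 351.6, 29.0] [ 0.6   -0.282  0.094] [ 0.615 -0.055  0.107] [0.63  0.14  0.119]
pointer_tip 0.95 [0.0, 98.9, 75.9, 43.4] [0.591 0.157 0.213] [0.606 0.183 0.229] [0.619 0.207 0.235]
```

View pics/w1.png

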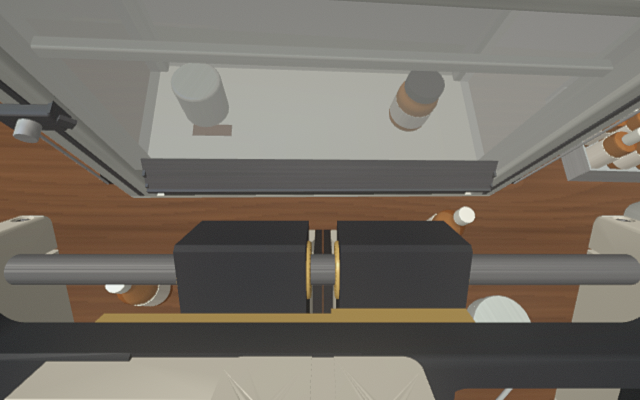

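The wrist view shows the lip face at rows 159–192, columns 145–495, and the pointer's point at about (75,122) on the left post. The way in below the lip is free between the two oil bottles. Next I'll measure the tip height and continue down.

Run:
```python
from h import *
z=np.load("w1.npz"); c=(z["K"],z["R"],z["t"]); d=z["d"]
im=cv2.imread("pics/w1.png")
vv,uu=np.mgrid[90:150,50:85]; P=pts(c,np.c_[uu.ravel(),vv.ravel()],d[vv,uu].ravel())
b=(P[:,0]<.63)&(P[:,2]>.2)&(P[:,1]<.19); Q=P[b]; px=np.c_[uu.ravel(),vv.ravel()][b]
for y0 in np.arange(.15,.19,.004):
    k=(Q[:,1]>=y0)&(Q[:,1]<y0+.004)
    if k.any(): print(round(y0,3),k.sum(),np.round(Q[k].mean(0),4),np.round(Q[k].min(0),3),np.round(Q[k].max(0),3),px[k].mean(0))
# ray at tip px with x=.607
K,R,t=c; o=-R.T@t
for u,v in((74,121),(76,123)):
    r=R.T@[(u-K[0,2])/K[0,0],(v-K[1,2])/K[1,1],1]; print(u,v,np.round(o+r*(.607-o[0])/r[0],4))
for v in(189,191,193):
    r=R.T@[(320-K[0,2])/K[0,0],(v-K[1,2])/K[1,1],1]; print(v,np.round(o+r*(.598-o[0])/r[0],4))
cv2.imwrite("pics/w1c.png",cv2.resize(im[80:210,0:180],None,fx=4,fy=4,interpolation=cv2.INTER_CUBIC))
```

```text
0.15 86 [0.6248 0.1521 0.2314] [0.606 0.15  0.22 ] [0.627 0.154 0.242] [76.46511628 98.70930233]
0.154 147 [0.6198 0.156  0.2272] [0.605 0.154 0.213] [0.627 0.158 0.242] [ 73.1292517  106.67346939]
0.158 207 [0.6183 0.1601 0.2254] [0.605 0.158 0.204] [0.627 0.162 0.242] [ 68.8115942  109.15458937]
0.162 185 [0.6205 0.1639 0.2224] [0.605 0.162 0.2  ] [0.627 0.166 0.241] [ 66.72972973 108.81621622]
0.166 522 [0.6181 0.1679 0.2234] [0.605 0.166 0.2  ] [0.627 0.17  0.241] [ 60.29310345 110.31609195]
0.17 47 [0.6061 0.1717 0.2192] [0.605 0.17  0.212] [0.618 0.174 0.233] [ 55.46808511 125.31914894]
0.174 25 [0.6058 0.1756 0.2158] [0.605 0.174 0.211] [0.607 0.178 0.222] [ 53.32 127.64]
0.178 10 [0.606  0.1791 0.2135] [0.605 0.178 0.211] [0.607 0.181 0.216] [ 50.8 128.7]
74 121 [0.607  0.1535 0.2257]
76 123 [0.607  0.1537 0.2226]
189 [ 0.598  -0.0626  0.0999]
191 [ 0.598  -0.0632  0.0928]
193 [ 0.598  -0.0638  0.0854]
```

View pics/w1c.png

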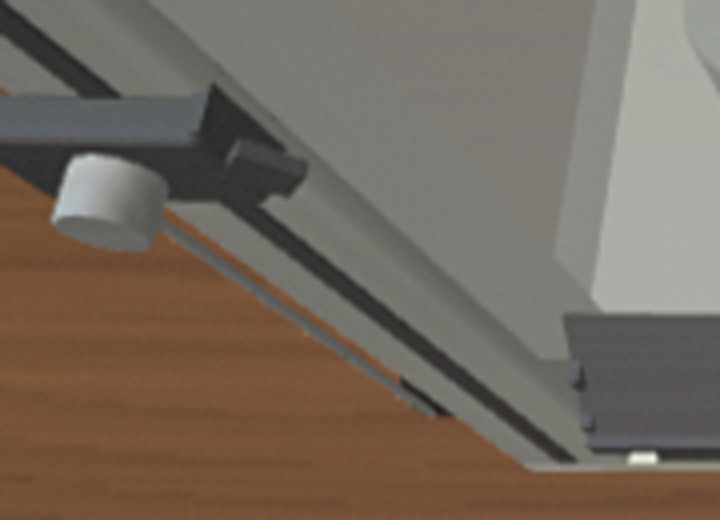

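The pointer tip is at about z 0.2235 and the lip edge at about 0.087, so the travel is about 136 mm. Now I'll go down in front of the lip, then in beneath it.

```bash
python3 -m crank '[[[-0.9,-0.2,1.7,0],[-1.8,-0.4,3.4,0],[-2.7,-0.6,5.1,0],[-3.5,-0.7,6.7,0],[-4.1,-0.8,8.1,0],[-4.1,-0.8,8.1,0],[-3.3,-0.85,8.7,0],[-2.5,-0.9,9.4,0],[-1.8,-0.9,10,0],[-1.8,-0.9,10,0]]]' ; python3 st.py
```

```text
t: 13.3
eef_pos: [0.6255, -0.0479, 0.1219]
ee_rot: [3.036, -0.501, 0.028]
force: [3.7, 66.6, 0.8]
width: 0.0002
gripper_force: 0.0
t 13.3 q [-0.066  0.058 -1.011  1.667 -0.06  -0.014] pos [ 0.6255 -0.0479  0.1219] F [ 3.7 66.6  0.8]
toolx [0.877 0.025 0.48 ] y [-0.023 -0.995  0.092] z [ 0.48  -0.092 -0.872]
```

```bash
python3 - <<'E'
from h import *
a,_=arm.grab_frame("wrist"); b,_=arm.grab_frame("side")
cv2.imwrite("pics/w2.png",np.vstack([cv2.resize(a,(480,300)),cv2.resize(b[60:300,200:584],(480,300))])[:,:,::-1])
E
python3 st.py
```

```text
t 13.4 q [-0.067  0.058 -1.012  1.663 -0.062 -0.011] pos [ 0.6244 -0.0502  0.1209] F [-0.3  0.4 -0.2]
toolx [0.878 0.022 0.479] y [-0.026 -0.995  0.093] z [ 0.479 -0.094 -0.873]
```

View pics/w2.png

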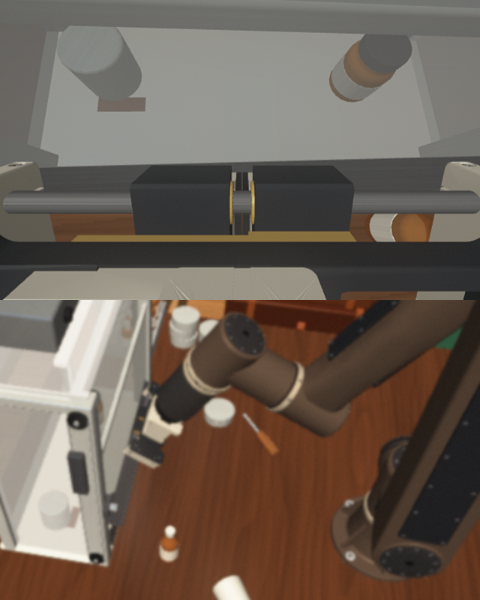

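The 66 N was inertial and reads zero now. The tip hovers just above the lip because a wrist limit made the path miss. I'll back out along the tool axis and plan a gentler path at the current tilt of about 29°.

```bash
python3 -m crank '[[[0,0,-1.5,0],[0,0,-3,0],[0,0,-4.5,0],[0,0,-6,0],[0,0,-6,0]]]' >/dev/null; python3 st.py
cat > d.py <<'E'
from kin import *
from h import arm
s=arm.get_state(); q0=np.array(s['q']); cur=np.array(s['eef_pos']); R0=Ro.from_euler('xyz',s['ee_rot']).as_matrix()
p=np.r_[fit().x]; off=cur-fk(q0,p)[0]; print("model off",np.round(off,3))
def sol(X,q0):
    g=lambda q:np.r_[fk(q,p)[0]+off-X,.3*Ro.from_matrix(R0@fk(q,p)[1].T).as_rotvec()]
    b=least_squares(g,np.clip(q0,lo+1e-6,hi-1e-6),bounds=(lo,hi)); return b.x,b.cost**.5
for y in (-.05,-.1):
  q=np.array([.5,-.1,-.5,.4,-.6,.8])
  for X in([.55,y,.25],[.565,y,.15],[.575,y,.1],[.575,y,.05],[.605,y,.05],[.605,y,.1],[.605,y,.2]):
    q,c=sol(np.array(X),q); print(X,np.round(q,2),round(c,4),'units',np.round(R0.T@(np.array(X)-cur)/.025,2))
E
python3 d.py
```

```text
t 14.03 q [ 0.508 -0.224 -0.788  0.521 -0.665  0.715] pos [ 0.551  -0.0301  0.2547] F [0.9 1.  0.8]
toolx [0.877 0.033 0.479] y [-0.012 -0.996  0.09 ] z [ 0.48  -0.085 -0.873]
model off [0.041 0.038 0.099]
[0.55, -0.05, 0.25] [ 0.45 -0.21 -0.79  0.5  -0.63  0.78] 0.0 units [-0.15  0.78  0.21]
[0.565, -0.05, 0.15] [ 0.42 -0.01 -0.89  0.86 -0.37  0.4 ] 0.0 units [-1.54  0.41  3.99]
[0.575, -0.05, 0.1] [ 0.41  0.13 -0.92  1.27 -0.28 -0.03] 0.0 units [-2.15  0.22  5.93]
[0.575, -0.05, 0.05] [ 0.41  0.25 -0.94  1.67 -0.27 -0.45] 0.0055 units [-3.11  0.04  7.68]
[0.605, -0.05, 0.05] [ 0.37  0.29 -0.88  1.67 -0.26 -0.41] 0.0034 units [-2.05  0.03  8.25]
[0.605, -0.05, 0.1] [ 0.37  0.18 -0.86  1.23 -0.27  0.05] 0.0 units [-1.1   0.21  6.51]
[0.605, -0.05, 0.2] [ 0.37 -0.02 -0.76  0.61 -0.46  0.71] 0.0 units [0.82 0.57 3.02]
[0.55, -0.1, 0.25] [ 0.28 -0.18 -0.77  0.42 -0.56  1.  ] 0.0 units [-0.22  2.77  0.38]
[0.565, -0.1, 0.15] [ 0.27  0.02 -0.87  0.78 -0.3   0.61] 0.0 units [-1.61  2.4   4.16]
[0.575, -0.1, 0.1] [ 0.26  0.15 -0.9   1.3  -0.21  0.08] 0.0 units [-2.21  2.22  6.1 ]
[0.575, -0.1, 0.05] [ 0.26  0.26 -0.9   1.67 -0.21 -0.31] 0.0085 units [-3.17  2.04  7.85]
[0.605, -0.1, 0.05] [ 0.24  0.3  -0.84  1.67 -0.2  -0.28] 0.006 units [-2.12  2.02  8.42]
[0.605, -0.1, 0.1] [ 0.24  0.19 -0.83  1.22 -0.21  0.18] 0.0 units [-1.16  2.2   6.68]
[0.605, -0.1, 0.2] [ 0.24  0.   -0.74  0.52 -0.4   0.91] 0.0 units [0.75 2.56 3.18]
```

```bash
cat >> kin.py <<'E'
D+=[([.552,-.395,-.914,.63,-.67,.605],[.5075,-.0483,.279]),([-.067,.058,-1.012,1.663,-.062,-.011],[.6244,-.0502,.1209]),([.508,-.224,-.788,.521,-.665,.715],[.551,-.0301,.2547])]
def fk(q,p):
    A,B,C,Dd=rot(q); Z=e('z',q[0]); S=Z@e('y',q[1])
    return Z@[p[0],p[1],p[2]]+S@[p[3],0,p[4]]+A@[p[5],0,p[6]]+B@[0,p[7],p[8]]+C@[p[9],p[10],p[11]], Dd
pr=np.array([0,-.19,.2,0,.57,.47,0,0,0,.35,0,0])
def fit():
    return least_squares(lambda p:np.r_[np.concatenate([fk(q,p)[0]-x for q,x in D]),.002*(p-pr)],pr)
E
python3 - <<'E'
from kin import *
r=fit();print(np.round(r.x,3),np.round(np.abs(r.fun[:-12].reshape(-1,3)).max(1),4))
E
python3 d.py
```

```text
[-0.     0.     0.199  0.     0.601  0.464  0.    -0.096 -0.     0.416
 -0.096  0.   ] [0.0005 0.0002 0.0002 0.0002 0.0004 0.0003 0.0001 0.0003 0.0003 0.0002
 0.0001 0.     0.0002]
model off [0. 0. 0.]
[0.55, -0.05, 0.25] [ 0.46 -0.22 -0.79  0.5  -0.64  0.77] 0.0 units [-0.15  0.78  0.21]
[0.565, -0.05, 0.15] [ 0.28 -0.08 -1.02  0.91 -0.27  0.45] 0.0006 units [-1.54  0.41  3.99]
[0.575, -0.05, 0.1] [ 0.21  0.02 -1.02  0.99 -0.19  0.42] 0.0134 units [-2.15  0.22  5.93]
[0.575, -0.05, 0.05] [ 0.16  0.11 -1.02  1.05 -0.13  0.41] 0.0273 units [-3.11  0.04  7.68]
[0.605, -0.05, 0.05] [-0.07  0.14 -1.02  1.67 -0.06 -0.01] 0.0224 units [-2.05  0.03  8.25]
[0.605, -0.05, 0.1] [-0.08  0.08 -1.02  1.67 -0.04  0.01] 0.0108 units [-1.1   0.21  6.51]
[0.605, -0.05, 0.2] [ 0.36 -0.07 -0.82  0.61 -0.45  0.71] 0.0 units [0.82 0.57 3.02]
[0.55, -0.1, 0.25] [ 0.33 -0.21 -0.76  0.42 -0.61  0.95] 0.0 units [-0.22  2.77  0.38]
[0.565, -0.1, 0.15] [ 0.19 -0.07 -1.    0.81 -0.24  0.64] 0.0 units [-1.61  2.4   4.16]
[0.575, -0.1, 0.1] [ 0.09  0.03 -1.02  0.97 -0.13  0.56] 0.011 units [-2.21  2.22  6.1 ]
[0.575, -0.1, 0.05] [ 0.04  0.11 -1.02  0.99 -0.06  0.57] 0.0248 units [-3.17  2.04  7.85]
[0.605, -0.1, 0.05] [-0.19  0.15 -1.01  1.67 -0.    0.1 ] 0.023 units [-2.12  2.02  8.42]
[0.605, -0.1, 0.1] [-0.18  0.08 -1.02  1.64 -0.    0.13] 0.0085 units [-1.16  2.2   6.68]
[0.605, -0.1, 0.2] [-0.17 -0.06 -1.02  1.6  -0.    0.15] 0.0245 units [0.75 2.56 3.18]
```

```bash
cat > g.py <<'E'
from kin import *
p=fit().x; np.save("p.npy",p); rng=np.random.default_rng(0)
m=.04
def S(X,zt,n=8):
    best=None
    for k in range(n):
        q0=rng.uniform(lo,hi); q0[0]=rng.uniform(-1,1.2);q0[1]=rng.uniform(-.5,1.2);q0[5]=0
        g=lambda q:np.r_[fk(q,p)[0]-X,.3*(fk(q,p)[1][:,2]-zt)]
        b=least_squares(g,np.clip(q0,lo+m+.001,hi-m-.001),bounds=(lo+m,hi-m),max_nfev=40)
        if best is None or b.cost<best.cost: best=b
        if b.cost<1e-8: break
    return best
for y in(-.25,-.05,.1):
  for az in(-60,-30,0,30,60):
    for t in(15,22,30,38,45,60):
      a=np.radians(az);T=np.radians(t)
      zt=np.array([np.sin(T)*np.cos(a),np.sin(T)*np.sin(a),-np.cos(T)])
      b=S(np.array([.605,y,.055]),zt)
      if b.cost<1e-6: print(y,az,t,np.round(b.x,2))
E
time python3 g.py
```

```text
-0.25 -60 22 [ 0.03  0.29 -0.77  0.83 -0.46  0.  ]
-0.25 -60 30 [-0.1   0.27 -0.93  1.47 -0.42  0.  ]
-0.25 -30 15 [-0.02  0.29 -0.56  0.26 -0.5   0.  ]
-0.25 -30 22 [-0.11  0.23 -0.86  0.88 -0.2   0.  ]
-0.25 0 15 [-0.11  0.31 -0.42 -0.05 -0.59  0.  ]
-0.25 0 22 [-0.13  0.27 -0.5  -0.12 -0.43  0.  ]
-0.25 0 30 [-0.16  0.24 -0.54 -0.29 -0.28  0.  ]
-0.25 0 38 [-0.28  0.23 -0.49 -0.71 -0.26  0.  ]
-0.25 0 45 [-0.49  0.25 -0.45 -1.16 -0.37  0.  ]
-0.25 0 60 [-0.91  0.41 -0.56 -1.79 -0.78  0.  ]
-0.25 30 15 [-0.22  0.36 -0.25 -0.25 -0.78  0.  ]
-0.25 30 22 [-0.3   0.35 -0.25 -0.41 -0.75  0.  ]
-0.25 30 30 [-0.41  0.35 -0.23 -0.62 -0.76  0.  ]
-0.25 30 38 [-0.54  0.37 -0.22 -0.84 -0.81  0.  ]
-0.25 30 45 [-0.65  0.41 -0.22 -1.   -0.89  0.  ]
-0.25 30 60 [-0.87  0.54 -0.22 -1.28 -1.1   0.  ]
-0.25 60 15 [-0.27  0.44 -0.1  -0.3  -0.99  0.  ]
-0.25 60 22 [-0.36  0.46 -0.05 -0.44 -1.04  0.  ]
-0.25 60 30 [-0.47  0.49 -0.   -0.59 -1.12  0.  ]
-0.25 60 38 [-0.56  0.54  0.04 -0.72 -1.21  0.  ]
-0.25 60 45 [-0.64  0.59  0.08 -0.82 -1.29  0.  ]
-0.25 60 60 [-0.78  0.72  0.14 -1.   -1.48  0.  ]
-0
[... 1553 characters left out ...]
.4   0.17 -0.97  1.12 -0.16  0.  ]
0.1 0 45 [-0.12  0.17 -0.7  -2.36 -0.12  0.  ]
0.1 30 15 [ 0.47  0.25 -0.52 -0.03 -0.54  0.  ]
0.1 30 22 [ 0.47  0.2  -0.62 -0.06 -0.37  0.  ]
0.1 30 30 [ 0.45  0.18 -0.68 -0.2  -0.19  0.  ]
0.1 30 38 [ 0.32  0.17 -0.59 -0.68 -0.19  0.  ]
0.1 30 45 [ 0.06  0.19 -0.52 -1.21 -0.35  0.  ]
0.1 30 60 [-0.43  0.38 -0.66 -1.82 -0.81  0.  ]
0.1 60 15 [ 0.36  0.3  -0.35 -0.25 -0.74  0.  ]
0.1 60 22 [ 0.27  0.28 -0.34 -0.42 -0.71  0.  ]
0.1 60 30 [ 0.15  0.29 -0.33 -0.64 -0.72  0.  ]
0.1 60 38 [ 0.01  0.31 -0.31 -0.86 -0.78  0.  ]
0.1 60 45 [-0.12  0.35 -0.31 -1.03 -0.86  0.  ]
0.1 60 60 [-0.36  0.5  -0.31 -1.3  -1.09  0.  ]
real	0m57.030s
user	0m57.445s
sys	0m0.156s
```

```bash
cat > k.py <<'E'
from kin import *
p=np.load("p.npy")
def sol(X,R,q0):
    g=lambda q:np.r_[fk(q,p)[0]-X,.3*Ro.from_matrix(R@fk(q,p)[1].T).as_rotvec()]
    b=least_squares(g,np.clip(q0,lo+1e-5,hi-1e-5),bounds=(lo,hi)); return b.x,b.cost**.5
def path(Ws,R,q,n=4):
    for i in range(len(Ws)-1):
        for k in range(n+1):
            X=Ws[i]+(np.array(Ws[i+1])-Ws[i])*k/n; q,c=sol(X,R,q); print(np.round(X,3),np.round(q,2),round(c,4))
    return q
E
cat > l.py <<'E'
from k import *
from h import arm
s=arm.get_state(); q=np.array(s['q']);R=Ro.from_euler('xyz',s['ee_rot']).as_matrix();cur=np.array(s['eef_pos'])
print("out"); path([cur,np.array([.24,.66,.75])],R,q)
for az,t in((25,38),(30,40)):
    a,T=np.radians([az,t]); zt=np.array([np.sin(T)*np.cos(a),np.sin(T)*np.sin(a),-np.cos(T)])
    y=np.cross(zt,[0,0,1.]); y=np.array([np.sin(a),-np.cos(a),0]); x=np.cross(y,zt); Rn=np.c_[x,y,zt]
    print("back",az,t); path([np.array(v) for v in([.24,.66,.75],[.45,.1,.6],[.54,-.05,.25],[.57,-.05,.05],[.61,-.05,.05],[.61,-.05,.2])],Rn,np.array([1.2,.3,1,-.2,-1.5,0]),2)
E
python3 l.py
```

```text
out
[ 0.551 -0.03   0.255] [ 0.51 -0.22 -0.79  0.52 -0.67  0.72] 0.0
[0.473 0.142 0.379] [ 1.11 -0.32 -0.59  0.52 -1.2   0.31] 0.0
[0.395 0.315 0.502] [ 1.49 -0.17 -0.21  0.51 -1.58  0.08] 0.0
[0.318 0.487 0.626] [ 1.67  0.13  0.35  0.52 -1.89  0.06] 0.0
[0.24 0.66 0.75] [ 1.77  0.6   1.25  0.72 -2.22  0.28] 0.0294
back 25 38
[0.24 0.66 0.75] [ 1.83  0.26  0.68  0.67 -1.8   0.4 ] 0.0
[0.345 0.38  0.675] [ 1.73 -0.29 -0.03  0.63 -1.61  0.37] 0.0
[0.45 0.1  0.6 ] [ 0.95 -0.52 -0.19  0.32 -1.32  1.07] 0.0
[0.45 0.1  0.6 ] [ 0.95 -0.52 -0.19  0.32 -1.32  1.07] 0.0
[0.495 0.025 0.425] [ 0.46 -0.46 -0.43  0.02 -0.93  1.54] 0.0
[ 0.54 -0.05  0.25] [ 0.07 -0.21 -0.52 -0.37 -0.66  2.16] 0.0
[ 0.54 -0.05  0.25] [ 0.07 -0.21 -0.52 -0.37 -0.66  2.16] 0.0
[ 0.555 -0.05   0.15 ] [ 0.01 -0.05 -0.57 -0.57 -0.49  2.42] 0.0
[ 0.57 -0.05  0.05] [-0.11  0.16 -0.54 -0.89 -0.42  2.86] 0.0
[ 0.57 -0.05  0.05] [-0.11  0.16 -0.54 -0.89 -0.42  2.86] 0.0
[ 0.59 -0.05  0.05] [-0.1   0.19 -0.51 -0.88 -0.42  2.84] 0.0
[ 0.61 -0.05  0.05] [-0.09  0.21 -0.48 -0.86 -0.42  2.82] 0.0
[ 0.61 -0.05  0.05] [-0.09  0.21 -
[... 405 characters left out ...]
[0.495 0.025 0.425] [ 0.34 -0.43 -0.37 -0.15 -0.94  1.8 ] 0.0
[ 0.54 -0.05  0.25] [-0.06 -0.17 -0.44 -0.54 -0.76  2.46] 0.0
[ 0.54 -0.05  0.25] [-0.06 -0.17 -0.44 -0.54 -0.76  2.46] 0.0
[ 0.555 -0.05   0.15 ] [-0.12 -0.01 -0.5  -0.73 -0.62  2.72] 0.0
[ 0.57 -0.05  0.05] [-0.19  0.19 -0.5  -0.95 -0.53  3.03] 0.004
[ 0.57 -0.05  0.05] [-0.19  0.19 -0.5  -0.95 -0.53  3.03] 0.004
[ 0.59 -0.05  0.05] [-0.18  0.21 -0.47 -0.95 -0.53  3.03] 0.0026
[ 0.61 -0.05  0.05] [-0.18  0.24 -0.44 -0.95 -0.53  3.03] 0.0011
[ 0.61 -0.05  0.05] [-0.18  0.24 -0.44 -0.95 -0.53  3.03] 0.0011
[ 0.61  -0.05   0.125] [-0.12  0.11 -0.42 -0.77 -0.59  2.78] 0.0
[ 0.61 -0.05  0.2 ] [-0.07  0.01 -0.38 -0.62 -0.67  2.56] 0.0
```

```bash
python3 -m crank '[[[0,-1.7,-1.7,0],[0,-3.4,-3.5,0],[0,-5.2,-5.3,0],[0,-6.9,-7,0],[0,-8.7,-8.8,0],[-0.1,-10.4,-10.5,0],[-0.1,-12.1,-12.2,0],[-0.2,-13.9,-14,0],[-0.2,-15.6,-15.7,0],[-0.3,-17.3,-17.5,0],[-0.3,-19,-19.2,0],[-0.3,-20.8,-21,0]]]' >/dev/null; python3 st.py; python3 -m crank '[[[0,-35,-30,0],[0,-35,-30,0],[0,-35,-30,0]]]' >/dev/null; python3 st.py;  python3 -m crank '[[[0,-35,-30,0]]]' >/dev/null; python3 st.py
```

```text
t 15.53 q [ 1.679  0.243  0.571  0.534 -1.995  0.102] pos [0.3027 0.5306 0.6603] F [0.2 0.8 2.4]
toolx [0.88  0.031 0.475] y [-0.014 -0.996  0.091] z [ 0.476 -0.086 -0.875]
t 15.9 q [ 1.722  0.612  1.252  0.669 -2.258  0.286] pos [0.2576 0.6317 0.7033] F [  3.3 -24.6  39.3]
toolx [0.868 0.035 0.495] y [-0.006 -0.997  0.08 ] z [ 0.496 -0.072 -0.865]
t 16.02 q [ 1.76   0.632  1.247  0.682 -2.23   0.254] pos [0.2366 0.6597 0.6948] F [ 0.5  1.6 -1.3]
toolx [0.856 0.041 0.515] y [ 0.009 -0.998  0.064] z [ 0.517 -0.05  -0.855]
```

```bash
for i in 1; do python3 -m crank '[[[-10,-36,-30,0]]]' >/dev/null; python3 -m crank '[[[-10,-36,-30,0]]]' >/dev/null; python3 -m crank '[[[-10,-36,-30,0]]]' >/dev/null; done; python3 st.py
```

```text
t 16.4 q [ 1.898  0.674  1.252  0.726 -2.175  0.135] pos [0.1467 0.7219 0.6846] F [ 1.1  0.7 -0.1]
toolx [0.825 0.032 0.564] y [ 0.05  -0.999 -0.018] z [ 0.562  0.043 -0.826]
```

```bash
python3 -m crank '[[[-10,-38,-26,0]]]' >/dev/null; python3 -m crank '[[[-10,-38,-26,0]]]' >/dev/null; python3 -m crank '[[[-10,-38,-26,0]]]' >/dev/null;python3 -m crank '[[[-10,-38,-26,0]]]' >/dev/null; python3 st.py
```

```text
t 16.9 q [ 2.034  0.755  1.252  0.78  -2.072  0.006] pos [0.0374 0.8051 0.6529] F [ 0.5  0.5 -0.3]
toolx [0.785 0.024 0.619] y [ 0.12  -0.986 -0.114] z [ 0.608  0.164 -0.777]
```

```bash
python3 -m crank '[[[-14,-38,-22,0]]]' >/dev/null; python3 -m crank '[[[-14,-38,-22,0]]]' >/dev/null;python3 -m crank '[[[-14,-38,-22,0]]]' >/dev/null; python3 st.py
cat > l.py <<'E'
from k import *
from h import arm
s=arm.get_state(); q=np.array(s['q']);R=Ro.from_euler('xyz',s['ee_rot']).as_matrix();cur=np.array(s['eef_pos'])
W=[cur]+[np.array(v) for v in([.22,.6,.65],[.42,.2,.6],[.53,-.03,.3],[.565,-.04,.05],[.61,-.04,.05],[.61,-.04,.2])]
for v in W: print(v,np.round(R.T@(v-cur)/.025,2))
path(W,R,q,2)
E
python3 l.py
```

```text
t 17.27 q [ 2.126  0.818  1.252  0.819 -1.987 -0.087] pos [-0.0517  0.8593  0.6251] F [0.6 1.2 0.8]
toolx [0.761 0.016 0.649] y [ 0.182 -0.965 -0.19 ] z [ 0.623  0.263 -0.737]
[-0.05166787  0.85928746  0.62510437] [0. 0. 0.]
[0.22 0.6  0.65] [ 8.75 11.8   3.3 ]
[0.42 0.2  0.6 ] [13.28 29.07  5.55]
[ 0.53 -0.03  0.3 ] [ 8.7  41.03 14.71]
[ 0.565 -0.04   0.05 ] [ 3.27 43.58 22.85]
[ 0.61 -0.04  0.05] [ 4.64 43.9  23.97]
[ 0.61 -0.04  0.2 ] [ 8.53 42.76 19.55]
[-0.052  0.859  0.625] [ 2.13  0.82  1.25  0.82 -1.99 -0.09] 0.0001
[0.084 0.73  0.638] [ 2.07  0.3   0.39  0.75 -1.7  -0.29] 0.0
[0.22 0.6  0.65] [ 1.94  0.03  0.09  0.74 -1.59 -0.22] 0.0
[0.22 0.6  0.65] [ 1.94  0.03  0.09  0.74 -1.59 -0.22] 0.0
[0.32  0.4   0.625] [ 1.86 -0.33 -0.25  0.74 -1.55 -0.16] 0.0
[0.42 0.2  0.6 ] [ 1.49 -0.58 -0.38  0.65 -1.4   0.21] 0.0
[0.42 0.2  0.6 ] [ 1.49 -0.58 -0.38  0.65 -1.4   0.21] 0.0
[0.475 0.085 0.45 ] [ 0.85 -0.6  -0.62  0.38 -0.9   0.7 ] 0.0
[ 0.53 -0.03  0.3 ] [ 0.18 -0.33 -0.58 -0.26 -0.61  1.67] 0.0
[ 0.53 -0.03  0.3 ] [ 0.18 -0.33 -0.58 -0.26 -0.61  1.67] 0.0
[ 0.548 -0.035  0.175] [ 0.05 -0.13 -0.62 -0.59 -0.43  2.09] 0.0
[ 0.565 -0.04   0.05 ] [-0.21  0.16 -0.56 -1.12 -0.44  2.84] 0.0
[ 0.565 -0.04   0.05 ] [-0.21  0.16 -0.56 -1.12 -0.44  2.84] 0.0
[ 0.587 -0.04   0.05 ] [-0.19  0.19 -0.53 -1.1  -0.43  2.81] 0.0
[ 0.61 -0.04  0.05] [-0.17  0.21 -0.49 -1.09 -0.42  2.77] 0.0
[ 0.61 -0.04  0.05] [-0.17  0.21 -0.49 -1.09 -0.42  2.77] 0.0
[ 0.61  -0.04   0.125] [-0.04  0.07 -0.51 -0.79 -0.42  2.37] 0.0
[ 0.61 -0.04  0.2 ] [ 0.04 -0.05 -0.5  -0.55 -0.47  2.06] 0.0
```

```bash
sed -i 's/\[.22,.6,.65\],\[.42,.2,.6\],\[.53,-.03,.3\]/[.30,.6,.65],[.52,.3,.6],[.55,-.03,.32]/' l.py; python3 l.py | head -20
```

```text
[-0.05166787  0.85928746  0.62510437] [0. 0. 0.]
[0.3  0.6  0.65] [11.18 12.38  5.3 ]
[0.52 0.3  0.6 ] [16.39 25.94  9.09]
[ 0.55 -0.03  0.32] [ 9.83 41.03 14.62]
[ 0.565 -0.04   0.05 ] [ 3.27 43.58 22.85]
[ 0.61 -0.04  0.05] [ 4.64 43.9  23.97]
[ 0.61 -0.04  0.2 ] [ 8.53 42.76 19.55]
[-0.052  0.859  0.625] [ 2.13  0.82  1.25  0.82 -1.99 -0.09] 0.0001
[0.124 0.73  0.638] [ 2.01  0.28  0.36  0.75 -1.66 -0.26] 0.0
[0.3  0.6  0.65] [ 1.78  0.03  0.09  0.73 -1.49 -0.1 ] 0.0
[0.3  0.6  0.65] [ 1.78  0.03  0.09  0.73 -1.49 -0.1 ] 0.0
[0.41  0.45  0.625] [ 1.56 -0.19 -0.15  0.69 -1.33  0.05] 0.0
[0.52 0.3  0.6 ] [ 1.16 -0.3  -0.23  0.55 -1.12  0.41] 0.0
[0.52 0.3  0.6 ] [ 1.16 -0.3  -0.23  0.55 -1.12  0.41] 0.0
[0.535 0.135 0.46 ] [ 0.79 -0.44 -0.54  0.37 -0.81  0.73] 0.0
[ 0.55 -0.03  0.32] [ 0.16 -0.3  -0.51 -0.27 -0.65  1.68] 0.0
[ 0.55 -0.03  0.32] [ 0.16 -0.3  -0.51 -0.27 -0.65  1.68] 0.0
[ 0.558 -0.035  0.185] [ 0.06 -0.13 -0.61 -0.56 -0.44  2.05] 0.0
[ 0.565 -0.04   0.05 ] [-0.21  0.16 -0.56 -1.12 -0.44  2.84] 0.0
[ 0.565 -0.04   0.05 ] [-0.21  0.16 -0.56 -1.12 -0.44  2.84] 0.0
```

```bash
python3 -m crank '[[[1.6,1.8,0.8,0],[3.2,3.5,1.5,0],[4.8,5.3,2.3,0],[6.4,7.1,3,0],[8,8.8,3.8,0],[9.6,10.6,4.5,0],[11.2,12.4,5.3,0],[12,14.5,5.9,0],[12.8,16.6,6.5,0],[13.6,18.7,7.1,0],[14.4,20.8,7.6,0],[15.2,22.8,8.2,0]]]' >/dev/null; python3 st.py; python3 -m crank '[[[0.6,1.6,0.5,0],[1.2,3.1,0.9,0],[0.4,5,1.6,0],[-0.4,6.9,2.3,0],[-1.3,8.8,3,0],[-2.1,10.7,3.6,0],[-2.9,12.6,4.3,0],[-3.7,14.5,5,0],[-4.6,16.3,5.7,0],[-5.4,18.2,6.4,0],[-5.4,18.2,6.4,0]]]' >/dev/null; python3 st.py; sed -i 's/^W=.*/W=[cur]+[np.array(v) for v in([.565,-.04,.05],[.612,-.04,.045],[.612,-.04,.2])]/' l.py; python3 l.py
```

```text
t 18.77 q [ 1.399 -0.263 -0.201  0.644 -1.244  0.197] pos [0.4617 0.3787 0.617 ] F [ 1.3  0.3 -0.7]
toolx [0.761 0.015 0.649] y [ 0.183 -0.964 -0.192] z [ 0.623  0.264 -0.736]
t 20.15 q [ 0.218 -0.335 -0.55  -0.2   -0.632  1.578] pos [ 0.5412 -0.0226  0.3237] F [0.5 0.1 0.3]
toolx [0.762 0.012 0.648] y [ 0.176 -0.966 -0.189] z [ 0.624  0.258 -0.738]
[ 0.54124109 -0.02258823  0.32366202] [0. 0. 0.]
[ 0.565 -0.04   0.05 ] [-6.38  2.91  8.49]
[ 0.612 -0.04   0.045] [-5.08  3.28  9.81]
[ 0.612 -0.04   0.2  ] [-1.06  2.11  5.23]
[ 0.541 -0.023  0.324] [ 0.22 -0.34 -0.55 -0.2  -0.63  1.58] 0.0
[ 0.553 -0.031  0.187] [ 0.1  -0.15 -0.63 -0.51 -0.41  1.98] 0.0
[ 0.565 -0.04   0.05 ] [-0.2   0.16 -0.56 -1.12 -0.43  2.83] 0.0
[ 0.565 -0.04   0.05 ] [-0.2   0.16 -0.56 -1.12 -0.43  2.83] 0.0
[ 0.588 -0.04   0.048] [-0.18  0.19 -0.53 -1.11 -0.42  2.81] 0.0
[ 0.612 -0.04   0.045] [-0.17  0.22 -0.49 -1.1  -0.41  2.78] 0.0
[ 0.612 -0.04   0.045] [-0.17  0.22 -0.49 -1.1  -0.41  2.78] 0.0
[ 0.612 -0.04   0.123] [-0.04  0.08 -0.51 -0.79 -0.41  2.36] 0.0
[ 0.612 -0.04   0.2  ] [ 0.05 -0.05 -0.5  -0.54 -0.46  2.04] 0.0
```

```bash
python3 -m crank '[[[-1,0.5,1.4,0],[-2.1,0.9,2.8,0],[-3.1,1.4,4.1,0],[-4.1,1.9,5.5,0],[-5.1,2.4,6.9,0],[-6.1,2.8,8.2,0],[-6.2,2.85,8.3,0]]]'; python3 st.py
```

```text
t: 21.02
eef_pos: [0.5647, -0.0386, 0.0547]
ee_rot: [-2.89, -0.701, 0.017]
force: [-0.4, -0.3, 0.6]
width: 0.0004
gripper_force: 0.0
t 21.02 q [-0.18   0.146 -0.565 -1.086 -0.427  2.778] pos [ 0.5647 -0.0386  0.0547] F [-0.4 -0.3  0.6]
toolx [0.764 0.013 0.645] y [ 0.177 -0.966 -0.19 ] z [ 0.62   0.259 -0.74 ]
```

```bash
python3 -m crank '[[[0.4,0.1,0.3,0],[0.85,0.2,0.6,0],[1.25,0.25,0.9,0],[1.25,0.25,0.9,0]]]' | head -4
python3 - <<'E'
from h import *
a,_=arm.grab_frame("wrist"); b,_=arm.grab_frame("side")
cv2.imwrite("pics/w3.png",np.vstack([cv2.resize(a,(480,300)),cv2.resize(b[100:260,240:496],(480,300))])[:,:,::-1])
E
python3 st.py
```

```text
t: 21.52
eef_pos: [0.6051, -0.036, 0.0612]
ee_rot: [-2.892, -0.707, 0.024]
force: [0.2, -0.2, -0.3]
t 21.62 q [-0.139  0.183 -0.507 -1.046 -0.41   2.71 ] pos [ 0.6036 -0.0363  0.0603] F [ 0.3 -0.4 -0.2]
toolx [0.761 0.017 0.649] y [ 0.182 -0.965 -0.188] z [ 0.623  0.261 -0.738]
```

View pics/w3.png

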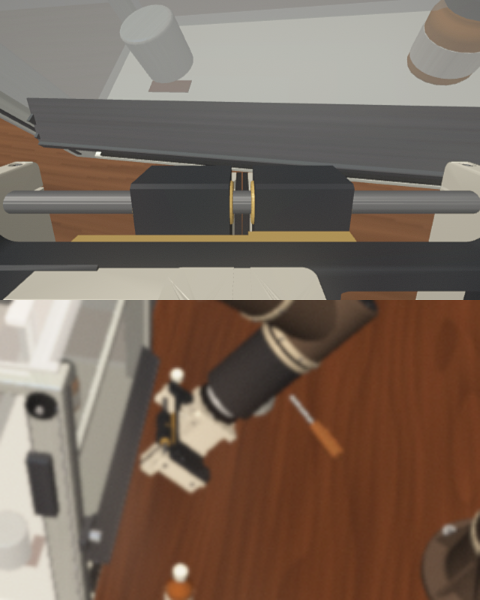

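```bash
python3 -m crank '[[[0.06,-0.02,-0.07,0],[0.19,-0.06,-0.22,0],[0.39,-0.11,-0.44,0],[0.58,-0.17,-0.66,0],[0.81,-0.24,-0.92,0],[1.04,-0.3,-1.18,0],[1.27,-0.37,-1.44,0],[1.49,-0.43,-1.7,0],[1.72,-0.5,-1.96,0],[1.91,-0.55,-2.18,0],[2.04,-0.59,-2.32,0],[2.11,-0.61,-2.4,0]]]' | head -4
python3 - <<'E'
from h import *
c=cam("wrist"); im,d=arm.grab_frame("wrist"); cv2.imwrite("pics/w4.png",im[:,:,::-1]); np.savez("w4",d=d,K=c[0],R=c[1],t=c[2])
for th in ["lip","lip_top","pointer_tip"]:
    for o in arm.trace(th,"wrist")[:1]:
        m=o["mask"]&(d>0); v,u=np.nonzero(m); P=pts(c,np.c_[u,v],d[v,u]); print(th,round(o["score"],2),o["extent"],np.round(np.percentile(P,2,0),3),np.round(np.median(P,0),3),np.round(np.percentile(P,98,0),3))
E
python3 st.py
```

```text
t: 23.12
eef_pos: [0.6037, -0.0369, 0.1416]
ee_rot: [-2.892, -0.706, 0.022]
force: [1.1, 0.2, -0.6]
lip 0.84 [136.1, 230.6, 47.0, 9.3] [ 0.594  0.097 -0.001] [0.595 0.121 0.092] [0.616 0.197 0.094]
lip_top 0.97 [122.7, 187.6, 470.6, 65.3] [ 0.6   -0.194  0.096] [ 0.621 -0.048  0.112] [0.631 0.142 0.12 ]
t 23.32 q [-0.004  0.03  -0.525 -0.721 -0.41   2.269] pos [ 0.6036 -0.0369  0.1411] F [-0.2  0.5  0.2]
toolx [0.761 0.016 0.648] y [ 0.181 -0.965 -0.188] z [ 0.622  0.261 -0.738]
```

View pics/w4.png

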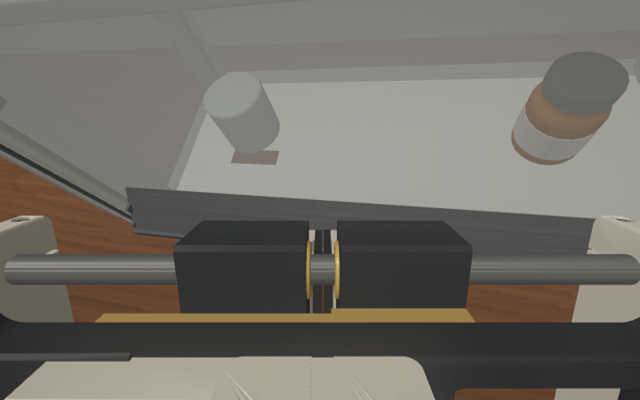

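The sash hasn't moved: the lip is still at z≈0.09 and the hand is now above it. I'll check where the fingertip really is relative to the lip.

Run:
```python
from h import *
s=arm.get_state(); tcp=np.array(s["eef_pos"])
im,d=arm.grab_frame("side"); c=cam("side")
o=arm.trace("lip_top","side")
m=o[0]["mask"]&(d>0); v,u=np.nonzero(m); P=pts(c,np.c_[u,v],d[v,u]); print(o[0]["score"],np.round(np.percentile(P,[2,50,98],axis=0),3))
z=np.load("w4.npz"); cw=(z["K"],z["R"],z["t"])
def line(c,im,a,b,col):
    q=proj(c,[a,b]).round().astype(int); cv2.line(im,tuple(map(int,q[0])),tuple(map(int,q[1])),col,1)
from scipy.spatial.transform import Rotation as Ro
R=Ro.from_euler('xyz',s["ee_rot"]).as_matrix()
print("tcp px side",proj(c,tcp),"wrist",proj(cw,tcp))
w=cv2.imread("pics/w4.png")
a=im[:,:,::-1].copy()
for I,C in((a,c),(w,cw)):
    for k,col in((0,(0,0,255)),(1,(0,255,0)),(2,(255,0,0))): line(C,I,tcp,tcp-R[:,k]*.03,col)
S=a[120:270,240:400]; cv2.imwrite("pics/w5.png",np.hstack([cv2.resize(S,(512,480),interpolation=cv2.INTER_CUBIC),cv2.resize(w[150:350,260:380],(288,480),interpolation=cv2.INTER_CUBIC)]))
zz=z["d"]; print("depth at fingertip px region", [ (v,np.round(pts(cw,[[u,v]],zz[v,u])[0],3).tolist()) for u in(316,328) for v in(228,235,245,255)])
```

```text
0.94 [[ 0.599 -0.281  0.093]
 [ 0.615 -0.043  0.108]
 [ 0.631  0.147  0.122]]
tcp px side [[308.26413492 178.45894724]] wrist [[323.65565832 222.7561073 ]]
depth at fingertip px region [(228, [0.612, -0.023, 0.105]), (235, [0.582, -0.044, 0.18]), (245, [0.574, -0.048, 0.191]), (255, [0.555, -0.064, 0.248]), (228, [0.613, -0.032, 0.105]), (235, [0.583, -0.051, 0.181]), (245, [0.575, -0.053, 0.189]), (255, [0.555, -0.067, 0.247])]
```

View pics/w5.png

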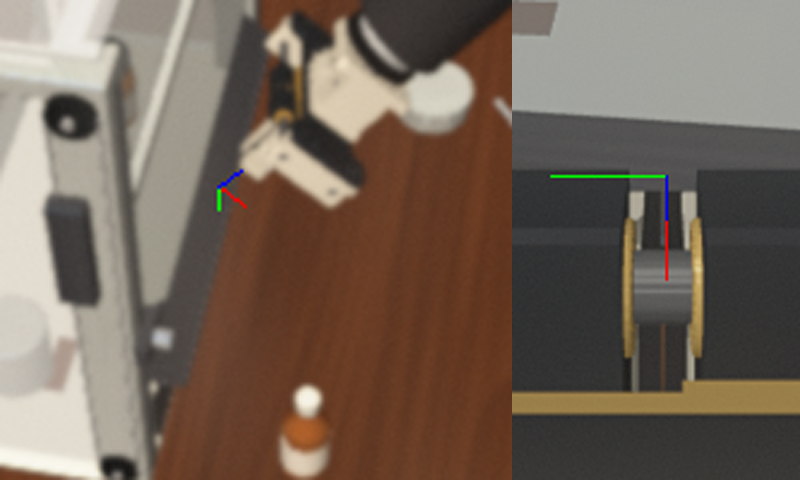

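Run:
```python
from h import *
from scipy.spatial.transform import Rotation as Ro
s=arm.get_state(); tcp=np.array(s["eef_pos"]); R=Ro.from_euler('xyz',s["ee_rot"]).as_matrix()
z=np.load("w4.npz"); cw=(z["K"],z["R"],z["t"]); d=z["d"]
print("cam in tool",np.round(R.T@(-cw[1].T@cw[2]-tcp),3))
for u in(315,320,323,332):
    print(u,[(v,(np.round((R.T@(pts(cw,[[u,v]],d[v,u])[0]-tcp))*1000).astype(int)).tolist()) for v in range(226,242,2)])
for x in(0,.0095):
  for zz in(0,-.02,-.044): print(x,zz,proj(cw,tcp+R@[x,0,zz]).round(1))
```

```text
cam in tool [ 0.068 -0.001 -0.196]
315 [(226, [-15, -6, 37]), (228, [-17, -6, 37]), (230, [-19, -6, 37]), (232, [10, -5, -42]), (234, [10, -5, -45]), (236, [10, -5, -47]), (238, [10, -5, -49]), (240, [10, -4, -53])]
320 [(226, [-15, -3, 36]), (228, [-16, -3, 35]), (230, [10, -2, -39]), (232, [10, -2, -42]), (234, [10, -2, -45]), (236, [10, -2, -47]), (238, [10, -2, -50]), (240, [10, -2, -54])]
323 [(226, [-14, 0, 34]), (228, [-16, 0, 35]), (230, [-18, 0, 35]), (232, [-20, 0, 36]), (234, [-22, 0, 36]), (236, [-23, 0, 34]), (238, [-25, 0, 36]), (240, [-27, 0, 36])]
332 [(226, [-14, 6, 33]), (228, [-16, 6, 34]), (230, [11, 4, -43]), (232, [11, 4, -46]), (234, [11, 4, -48]), (236, [11, 4, -51]), (238, [11, 4, -53]), (240, [11, 3, -56])]
0 0 [[323.8 222.8]]
0 -0.02 [[324.  234.3]]
0 -0.044 [[324.3 251.6]]
0.0095 0 [[323.9 208.5]]
0.0095 -0.02 [[324.  218.6]]
0.0095 -0.044 [[324.3 233.9]]
```

Run:
```python
from h import *
from scipy.spatial.transform import Rotation as Ro
s=arm.get_state(); tcp=np.array(s["eef_pos"]); R=Ro.from_euler('xyz',s["ee_rot"]).as_matrix()
z=np.load("w4.npz"); cw=(z["K"],z["R"],z["t"]); d=z["d"]
for u in(20,240,316,400,610):
    print(u,[(v,(np.round((R.T@(pts(cw,[[u,v]],d[v,u])[0]-tcp))*1000).astype(int)).tolist()) for v in (215,222,226,232,240,250,265,285,310)])
```

```text
20 [(215, [-71, -423, 238]), (222, [39, -84, -112]), (226, [39, -82, -114]), (232, [37, -82, -114]), (240, [35, -83, -113]), (250, [33, -81, -116]), (265, [31, -78, -121]), (285, [24, -81, -119]), (310, [18, -81, -121])]
240 [(215, [-11, -67, 52]), (222, [39, -24, -110]), (226, [38, -23, -112]), (232, [39, -22, -118]), (240, [39, -21, -124]), (250, [37, -20, -126]), (265, [34, -20, -128]), (285, [29, -20, -127]), (310, [23, -21, -128])]
316 [(215, [-7, -6, 36]), (222, [-12, -6, 36]), (226, [-15, -6, 36]), (232, [10, -4, -42]), (240, [10, -4, -53]), (250, [10, -4, -65]), (265, [30, -3, -120]), (285, [5, -3, -85]), (310, [-7, -3, -84])]
400 [(215, [-1, 53, 20]), (222, [39, 20, -111]), (226, [38, 20, -113]), (232, [39, 19, -118]), (240, [39, 17, -124]), (250, [38, 16, -128]), (265, [34, 17, -128]), (285, [29, 17, -127]), (310, [24, 17, -129])]
610 [(215, [9, 169, -13]), (222, [38, 80, -109]), (226, [38, 79, -110]), (232, [36, 80, -110]), (240, [33, 80, -111]), (250, [31, 79, -112]), (265, [31, 72, -120]), (285, [21, 79, -114]), (310, [15, 79, -117])]
```

The cameras agree: the physical fingertips end about 39 mm short of the reported TCP along tool z, with the body front at −110 mm. So the hand passed in front of the lip without touching it. I'll re-plan using the true tip.

```bash
sed -i 's/^W=.*/W=[cur]+[np.array(v) for v in([.58,-.04,.12],[.59,-.04,.026],[.63,-.04,.026],[.63,-.04,.17])]/' l.py; python3 l.py; python3 -c "
from h import *;print(arm.get_state()['t'])"
```

```text
[ 0.60362574 -0.03703702  0.14094626] [0. 0. 0.]
[ 0.58 -0.04  0.12] [-1.26  0.1  -0.  ]
[ 0.59  -0.04   0.026] [-3.4   0.88  3.02]
[ 0.63  -0.04   0.026] [-2.18  1.17  4.02]
[ 0.63 -0.04  0.17] [ 1.55  0.09 -0.23]
[ 0.604 -0.037  0.141] [-0.    0.03 -0.52 -0.72 -0.41  2.27] 0.0
[ 0.592 -0.039  0.13 ] [-0.03  0.03 -0.54 -0.76 -0.41  2.33] 0.0
[ 0.58 -0.04  0.12] [-0.05  0.03 -0.56 -0.81 -0.41  2.4 ] 0.0
[ 0.58 -0.04  0.12] [-0.05  0.03 -0.56 -0.81 -0.41  2.4 ] 0.0
[ 0.585 -0.04   0.073] [-0.14  0.13 -0.54 -1.   -0.42  2.66] 0.0
[ 0.59  -0.04   0.026] [-0.23  0.24 -0.52 -1.2  -0.44  2.94] 0.0
[ 0.59  -0.04   0.026] [-0.23  0.24 -0.52 -1.2  -0.44  2.94] 0.0
[ 0.61  -0.04   0.026] [-0.21  0.26 -0.49 -1.18 -0.43  2.9 ] 0.0
[ 0.63  -0.04   0.026] [-0.19  0.29 -0.46 -1.16 -0.42  2.86] 0.0
[ 0.63  -0.04   0.026] [-0.19  0.29 -0.46 -1.16 -0.42  2.86] 0.0
[ 0.63  -0.04   0.098] [-0.07  0.15 -0.47 -0.88 -0.41  2.48] 0.0
[ 0.63 -0.04  0.17] [ 0.02  0.03 -0.48 -0.63 -0.44  2.16] 0.0
23.425
```

```bash
python3 -m crank '[[[-1.3,0.1,0,0],[-1.9,0.3,0.9,0],[-2.6,0.6,1.9,0],[-3.4,0.9,3,0],[-3.4,0.9,3,0],[-2.9,1,3.4,0],[-2.4,1.1,3.8,0],[-2.2,1.2,4,0],[-2.2,1.2,4,0]]]' | head -4; python3 st.py
```

```text
t: 24.55
eef_pos: [0.6303, -0.0401, 0.0268]
ee_rot: [-2.892, -0.706, 0.023]
force: [-1.3, -0.9, 0.2]
t 24.55 q [-0.188  0.284 -0.457 -1.157 -0.42   2.866] pos [ 0.6303 -0.0401  0.0268] F [-1.3 -0.9  0.2]
toolx [0.761 0.018 0.649] y [ 0.183 -0.965 -0.188] z [ 0.623  0.261 -0.737]
```

```bash
python3 -m crank '[[[0.06,-0.02,-0.07,0],[0.19,-0.06,-0.22,0],[0.39,-0.11,-0.44,0],[0.62,-0.18,-0.7,0],[0.84,-0.24,-0.96,0],[1.07,-0.31,-1.22,0],[1.3,-0.38,-1.47,0],[1.53,-0.44,-1.73,0],[1.75,-0.51,-1.99,0],[1.95,-0.56,-2.21,0],[2.08,-0.6,-2.36,0],[2.14,-0.62,-2.43,0]]]' | head -4
cat > m.py <<'E'
from h import *
import sys
out=sys.argv[1]
for n in ("side","wrist"):
    c=cam(n); im,d=arm.grab_frame(n); cv2.imwrite(f"pics/{out}{n}.png",im[:,:,::-1]); np.savez(out+n,d=d,K=c[0],R=c[1],t=c[2])
    for o in arm.trace("lip_top",n)[:1]:
        m=o["mask"]&(d>0); v,u=np.nonzero(m); P=pts(c,np.c_[u,v],d[v,u]); 
        b=(P[:,0]>.602)&(P[:,0]<.63); Q=P[b]; h=Q[:,2]-.93*(Q[:,0]+.0217*Q[:,1]); print(n,round(o["score"],2),o["extent"],np.round(np.percentile(P,[2,50,98],axis=0),3).tolist(),"h",np.median(h))
E
python3 m.py a; python3 st.py
```

```text
t: 26.05
eef_pos: [0.6286, -0.0407, 0.1083]
ee_rot: [-2.892, -0.704, 0.022]
force: [-3.4, -0.8, -2.3]
side 0.6 [287.4, 107.8, 35.6, 117.5] [[0.599, -0.28, 0.168], [0.615, -0.029, 0.183], [0.63, 0.141, 0.197]] h -0.38862397841181384
wrist 0.93 [0.0, 135.1, 639.8, 118.0] [[0.601, -0.158, 0.169], [0.617, -0.062, 0.183], [0.63, 0.112, 0.194]] h -0.38989105298633664
t 26.25 q [-0.056  0.127 -0.474 -0.839 -0.409  2.429] pos [ 0.6289 -0.0406  0.1082] F [-4.1 -0.4 -0.3]
toolx [0.762 0.016 0.647] y [ 0.181 -0.965 -0.189] z [ 0.622  0.261 -0.738]
```

```bash
python3 -m crank '[[[0.06,-0.02,-0.07,0],[0.19,-0.06,-0.22,0],[0.39,-0.11,-0.44,0],[0.62,-0.18,-0.7,0],[0.84,-0.25,-0.96,0],[1.04,-0.3,-1.18,0],[1.2,-0.35,-1.37,0],[1.29,-0.38,-1.48,0]]]' | head -4; python3 m.py b; python3 st.py
python3 - <<'E'
from h import *
t,_=arm.grab_frame("top"); 
c=cam("top"); print("top px of expected tip",proj(c,[.607,.1545,.2235]), "side", proj(cam("side"),[.607,.1545,.2235]))
z=np.load("bwrist.npz"); cw=(z["K"],z["R"],z["t"]); q=proj(cw,[[.607,.1545,.2235],[.594,.149,.212]]); print(q)
w=cv2.imread("pics/bwrist.png"); s=cv2.imread("pics/bside.png")
cv2.imwrite("pics/b.png",np.vstack([cv2.resize(w[60:260,0:280],(700,300)) if 0 else cv2.resize(w,(480,300)),cv2.resize(s[180:260,250:378],(480,300),interpolation=cv2.INTER_CUBIC)]))
E
```

```text
t: 27.25
eef_pos: [0.629, -0.0406, 0.1592]
ee_rot: [-2.892, -0.705, 0.022]
force: [-4.3, -1.8, -2.7]
side 0.9 [284.6, 95.7, 41.4, 117.8] [[0.6, -0.28, 0.219], [0.615, -0.034, 0.233], [0.631, 0.147, 0.247]] h -0.3377260319000059
wrist 0.73 [0.0, 134.3, 639.9, 119.0] [[0.601, -0.158, 0.22], [0.617, -0.062, 0.235], [0.63, 0.112, 0.246]] h -0.33847530445136303
t 27.45 q [ 0.005  0.043 -0.478 -0.665 -0.431  2.203] pos [ 0.6293 -0.0405  0.1594] F [-6.3 -1.2  0.9]
toolx [0.761 0.017 0.649] y [ 0.182 -0.965 -0.188] z [ 0.623  0.261 -0.737]
top px of expected tip [[272.95598126 178.31070159]] side [[290.48133131 213.57326962]]
[[-27.69794104 182.76266491]
 [-12.8276822  211.95407351]]
```

View pics/b.png

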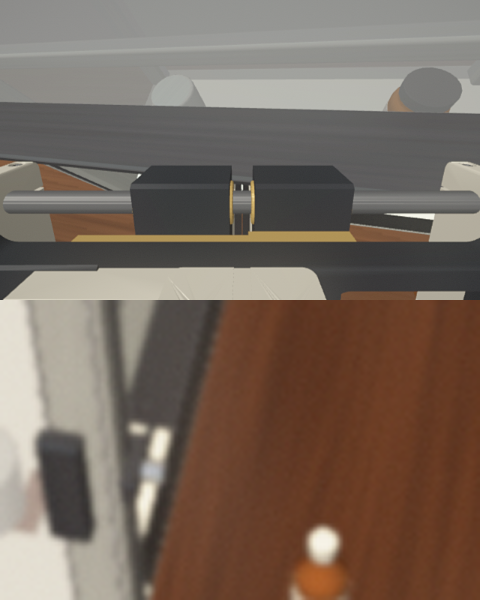

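Run:
```python
from h import *
z=np.load("w1.npz"); c=(z["K"],z["R"],z["t"]); d=z["d"]
for v in range(112,132,2):
    print(v,[tuple(np.round(pts(c,[[u,v]],d[v,u])[0]*1000).astype(int).tolist()) for u in(62,66,70,72,74,76,78)])
for n in("side","top"):
    f=np.load(f"f_{n}.npz"); c=cam(n); d=f["d"]; v,u=np.nonzero(d>0); P=pts(c,np.c_[u,v],d[v,u])
    b=(P[:,0]>.595)&(P[:,0]<.62)&(P[:,1]>.148)&(P[:,1]<.172)&(P[:,2]>.19)&(P[:,2]<.26); 
    for a in np.c_[u[b],v[b],np.round(P[b]*1000)].astype(int)[:30]: print(n,a.tolist())
```

```text
112 [(618, 168, 221), (621, 169, 217), (623, 167, 214), (626, 169, 210), (626, 167, 209), (625, 165, 210), (626, 164, 209)]
114 [(616, 168, 221), (618, 167, 218), (622, 168, 213), (624, 169, 209), (625, 168, 208), (625, 166, 208), (625, 165, 208)]
116 [(609, 161, 229), (618, 168, 215), (622, 169, 210), (621, 167, 210), (624, 168, 207), (625, 168, 205), (626, 167, 204)]
118 [(609, 162, 227), (609, 159, 228), (610, 157, 226), (620, 168, 208), (622, 168, 206), (623, 168, 205), (624, 167, 203)]
120 [(606, 161, 228), (607, 159, 227), (608, 156, 226), (609, 156, 224), (609, 155, 224), (609, 154, 223), (624, 169, 200)]
122 [(605, 162, 226), (606, 160, 225), (606, 156, 226), (606, 155, 225), (608, 155, 223), (609, 155, 222), (621, 167, 201)]
124 [(606, 165, 222), (606, 162, 222), (606, 158, 223), (606, 156, 223), (607, 156, 222), (606, 154, 222), (620, 168, 200)]
126 [(606, 167, 218), (605, 162, 221), (606, 160, 219), (606, 158, 220), (606, 157, 220), (619, 171, 197), (620, 170, 196)]
128 [(607, 170, 214), (608, 168, 212), (606, 162, 216), (606, 161, 216), (617, 173, 196), (618, 172, 195), (
[... 742 characters left out ...]
 169, 224]
top [265, 175, 612, 172, 235]
top [266, 175, 612, 170, 235]
top [267, 175, 615, 169, 220]
top [265, 176, 609, 172, 235]
top [266, 176, 610, 170, 234]
top [267, 176, 613, 169, 222]
top [268, 176, 612, 166, 225]
top [269, 176, 610, 163, 231]
top [270, 176, 611, 161, 229]
top [271, 176, 612, 159, 224]
top [266, 177, 608, 170, 231]
top [267, 177, 609, 168, 226]
top [268, 177, 608, 165, 232]
top [269, 177, 608, 163, 230]
top [270, 177, 609, 161, 228]
top [271, 177, 610, 159, 225]
top [272, 177, 610, 157, 225]
top [266, 178, 608, 171, 223]
top [267, 178, 609, 169, 219]
top [268, 178, 608, 166, 221]
top [269, 178, 607, 164, 225]
top [270, 178, 607, 161, 224]
top [271, 178, 607, 159, 226]
```

The remaining travel is about 10 mm, from pointer z 0.2228 against the lip edge at about 0.2125. I'll push that, lower the tip slightly off the lip, back away and check.

```bash
python3 -m crank '[[[0.05,-0.01,-0.06,0],[0.12,-0.04,-0.14,0],[0.19,-0.06,-0.22,0],[0.24,-0.07,-0.27,0],[0.26,-0.075,-0.295,0],[0.26,-0.075,-0.295,0]]]' | head -4; python3 -m crank '[[[-0.13,0.04,0.15,0],[-0.26,0.07,0.3,0],[-0.8,0,0,0],[-1.5,-0.15,-0.5,0],[-2.3,-0.3,-1,0],[-3.1,-0.45,-1.5,0],[-3.3,-0.5,-1.6,0],[-3.3,-0.5,-1.6,0]]]' | head -4;  python3 m.py e; python3 st.py
python3 - <<'E'
from h import *
z=np.load("ewrist.npz"); cw=(z["K"],z["R"],z["t"]); print(proj(cw,[[.607,.1545,.2228],[.594,.149,.2228]]))
E
```

```text
t: 28.25
eef_pos: [0.6292, -0.0406, 0.1689]
ee_rot: [-2.892, -0.705, 0.022]
force: [-5.8, -0.3, -1.5]
t: 29.25
eef_pos: [0.5394, -0.0406, 0.1477]
ee_rot: [-2.892, -0.707, 0.022]
force: [0.2, -0.3, -0.1]
side 0.95 [286.9, 92.6, 38.0, 118.8] [[0.6, -0.282, 0.229], [0.615, -0.038, 0.244], [0.631, 0.147, 0.258]] h -0.3274702139284784
t 29.45 q [-0.008 -0.088 -0.626 -0.701 -0.425  2.25 ] pos [ 0.5401 -0.0404  0.1472] F [0.4 0.5 0.6]
toolx [0.761 0.016 0.648] y [ 0.181 -0.965 -0.188] z [ 0.623  0.261 -0.738]
[[36.24958471 56.81249113]
 [31.7365189  71.14161497]]
```

Run:
```python
from h import *
w=cv2.imread("pics/ewrist.png"); cv2.imwrite("pics/ec.png",cv2.resize(w[0:120,0:160],(800,600),interpolation=cv2.INTER_CUBIC))
z=np.load("ewrist.npz"); c=(z["K"],z["R"],z["t"]); d=z["d"]
v,u=np.mgrid[20:110,0:150]; P=pts(c,np.c_[u.ravel(),v.ravel()],d[v,u].ravel())
b=(P[:,0]>.596)&(P[:,0]<.612)&(P[:,1]>.15)&(P[:,1]<.168)&(P[:,2]>.2)&(P[:,2]<.25); Q=P[b]
for y in(.150,.154,.158,.162): k=(Q[:,1]>=y)&(Q[:,1]<y+.004); print(y,k.sum(),Q[k,2].min() if k.any() else 0,Q[k,2].max() if k.any() else 0)
b=(P[:,0]<.604)&(P[:,1]>.05)&(P[:,1]<.145)&(P[:,2]>.2)&(P[:,2]<.26)&(P[:,0]>.59); print(np.round(np.percentile(P[b],[1,5,50,95],axis=0),4))
```

```text
0.15 0 0 0
0.154 0 0 0
0.158 33 0.2226446190683732 0.2311470293788135
0.162 55 0.21979771445811813 0.23026309544243875
[[0.5938 0.0568 0.2217]
 [0.5943 0.0606 0.2227]
 [0.5986 0.0995 0.2289]
 [0.6034 0.1406 0.2337]]
```

View pics/ec.png

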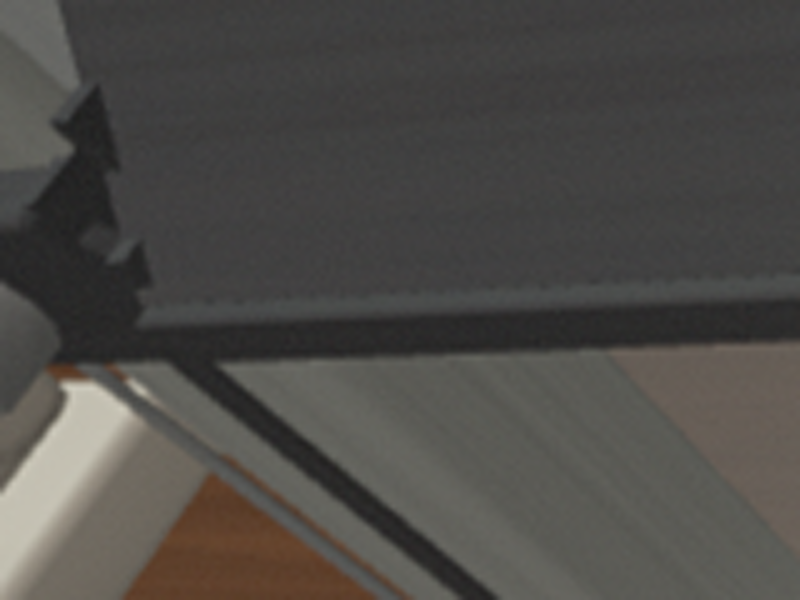

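The final view shows the lip's lower edge (about row 355 in the crop) level with the pointer at the left post. The depth readings agree: lip edge z 0.222–0.223, pointer tip 0.223. The hand is about 80 mm clear.

```bash
python3 -c "
from station import arm
print(arm.job_done())"
```

```text
the job is handed in; nothing more can be done
None
```

The sash was pushed up from beneath with the shut fingertips and left with its lip edge level with the pointer tip to about 1 mm by the cameras; the hand is about 80 mm clear, and the job was handed in at about 29.5 s of the 38 s; I did not re-measure the bottles, tins and tools afterwards.

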